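Load the light-test stand

TASK

Set up the light test: thread every sample carrier that is there onto the bent steel rod over its free tip and slide it round the bend onto the home part between the yellow band and the black stop, bore along the rod, tab up. Then hook the screen hanger over the loading end of the rail (the end on the far side of the rail's yellow band from the blue mark) and slide it along the rail until its hook is centred on the blue mark; last of all push the lamp's lever right over to on. Do not knock over or shove the cups, the jar or the bottle.

Things in the scene. Friction and masses are not known exactly. Their poses are not given: they have to be found in the camera images.
- rod_stand: Fixed stand of a level 12 mm steel rod, 165 mm up. Origin on the table under the centre of the rod's bend; z up. In mm, the rod's centre line: straight HOME part x = 110 from the black stop's face at y = -170 to y = 0; quarter circle of radius 110 about the origin from (110, 0) to (0, 110); straight y = 110 to the free tip at x = -56. Yellow band at y = -5 to 5
- home_mid (a point): Point on the rod's centre line in the home part (x = 110, y = -95, z = 165 mm in the rod_stand frame); axes as rod_stand (+y along the home part, away from the stop). The stop is a disc 38 mm across in front of an aluminium post 177 mm high, which alone carries the rod
- rod_tip (a point): The very end of the rod's free rounded tip (x = -56, y = 110, z = 165 mm in the rod_stand frame); the rod there points along the stand's -x
- rail_stand: Fixed stand of a level rail: a 12 mm aluminium bar along the stand's x, centre line 190 mm above the table, on two black 16 mm posts at x = -145 and 145 mm (red feet 50 x 100 mm, 10 mm high). Origin on the table under the bar's middle. A yellow paint band at x = -25 to -15 mm bounds the loading end, the part with x below -25 mm
- rail_mid (a point): Middle of the rail's centre line, axes as rail_stand
- mark: Blue paint band, 12 mm wide, round the rail, on the other side of the yellow band from the loading end; origin on the rail's centre line at the middle of the band, x along the rail. It does not obstruct
- hanger: Loose screen hanger, 171 mm high, about 0.3 kg, on a steel foot 80 (x) x 50 (y) x 10 mm. Origin at the middle of the underside, z up. Blue and white screen to z = 73. On it a red C-shaped hook 26 mm wide (x), open to -y (see hanger_eye). On top a grip tab 28 (x) x 10 (y) mm at x = y = 0, z = 135 to 171. Hung with its x along the rail, either way round
- hanger_eye (a point): Hanger point (0, 0, 121 mm): the rail's centre when hung. Hook in the hanger frame, mm: lower arm's top z = 80; spine y = 13 to 21; bridge y = -19 to 21, underside z = 127; lip y = -19 to -13 hanging from the bridge to z = 111. The rail enters sideways from -y at z about 95, under the lip, then the hanger is lowered until the bridge rests on the rail
- lamp (a joint): Angle of the lamp's toggle lever in rad: 0 = off, leaning to the -x side of its base; 1.0 = on, its end position, leaning to +x; it stays where it is left and takes about 1 N at the tip
- lamp_base: Fixed grey switch block 70 (x) x 50 (y) x 25 mm; origin at the middle of its underside, x the direction in which the lever is pushed to switch on. The lever's pivot is at z = 22 mm above the origin, its axis along y
- lamp_tip (a point): Centre of the red 26 mm ball on the lever's end, 80 mm from the pivot (about 92 mm above the table at either end)
- carrier_red: Loose sample carrier of red plastic, 131 mm high, about 0.33 kg, on a steel foot 46 (x) x 62 (y) x 14 mm; may be absent. Origin at the middle of the underside, z up, x along the bore; alike front and back. Octagonal eye 32 mm across, 28 mm long (x), 20 mm bore centred at z = 78. Above it a grip tab 30 (x) x 10 (y) mm, z = 93 to 131. Heavy at the foot: hangs upright from the rod when released
- carrier_red_eye (a point): Centre of the bore of carrier_red (may be absent)
- carrier_orange: Loose sample carrier of orange plastic, 131 mm high, about 0.33 kg, on a steel foot 46 (x) x 62 (y) x 14 mm; may be absent. Origin at the middle of the underside, z up, x along the bore; alike front and back. Octagonal eye 32 mm across, 28 mm long (x), 20 mm bore centred at z = 78. Above it a grip tab 30 (x) x 10 (y) mm, z = 93 to 131. Heavy at the foot: hangs upright from the rod when released
- carrier_orange_eye (a point): Centre of the bore of carrier_orange (may be absent)
- carrier_green: Loose sample carrier of green plastic, 131 mm high, about 0.33 kg, on a steel foot 46 (x) x 62 (y) x 14 mm; may be absent. Origin at the middle of the underside, z up, x along the bore; alike front and back. Octagonal eye 32 mm across, 28 mm long (x), 20 mm bore centred at z = 78. Above it a grip tab 30 (x) x 10 (y) mm, z = 93 to 131. Heavy at the foot: hangs upright from the rod when released
- carrier_green_eye (a point): Centre of the bore of carrier_green (may be absent)
- carrier_yellow: Loose sample carrier of yellow plastic, 131 mm high, about 0.33 kg, on a steel foot 46 (x) x 62 (y) x 14 mm; may be absent. Origin at the middle of the underside, z up, x along the bore; alike front and back. Octagonal eye 32 mm across, 28 mm long (x), 20 mm bore centred at z = 78. Above it a grip tab 30 (x) x 10 (y) mm, z = 93 to 131. Heavy at the foot: hangs upright from the rod when released
- carrier_yellow_eye (a point): Centre of the bore of carrier_yellow (may be absent)
- cup_a: Paper cup, 76 mm across, 90 mm high, a bystander; origin at the middle of its underside
- cup_b: Paper cup, 76 mm across, 90 mm high, a bystander; origin at the middle of its underside
- jar: Amber jar, 56 mm across, 65 mm high, a bystander; origin at the middle of its underside
- flask: Green bottle, 52 mm across, 120 mm high, a bystander; origin at the middle of its underside
Mind the look-alikes: they are no part of the job. Leave any purple look-alike of the carrier_red alone.

How it is judged:
By the outcome, as a careful person would: the job done as asked, in the order asked, and still so for the second after the job is handed in, with the robot touching nothing.
Of carrier_red, carrier_orange, carrier_green, carrier_yellow only 2 to 3 are there at a start; the rules pass over those that are not, and their reading is None.
At some moment in a run one of carrier_red, carrier_orange, carrier_green, carrier_yellow, hanger may be knocked a few centimetres aside while the robot is not near it.
It also fails if it takes over 210 s, if anything falls off the work surface, if the arm or the gripper's body presses on something with over 40 N, if the wrist force passes 120 N, or if a joint passes its speed limit or range.

ROBOT

A 6-joint arm with a two-finger parallel gripper is mounted at the origin on the work surface. World frame = base frame: x ahead of the robot, y to its left, z up, the work surface at z = 0. Lengths are in m, angles in rad, forces in N, time in s.
With the tool pointing down it reaches from about 0.275 to 0.825 m from the base axis. Payload 4.9 kg.
Tool frame: the origin (TCP) lies midway between the tips of the shut fingers; the grasp point (between the pads) lies 19 mm behind it (grip_point_offset is the distance from the TCP to the grasp point, in m); z points along the fingers, x is the direction in which the jaws open and shut, and the axes are right-handed (so a half turn about z gives the same grasp; the last joint's range is limited). The gripper opens to 85 mm and grips with 20 to 120 N. Pads are 22 mm wide; open, the fingers measure 114 mm over their backs; the gripper's body (76 mm by 85 mm) begins 54 mm behind the grasp point. The pads swing forward as they close: fully open they stand 13 mm farther back than shut.
Start: joints at [1.11, 0.326, -0.193, 1.052, 0, 1.437], TCP at [0.177, 0.521, 0.231] pointing down, gripper open.
Joint ranges: [-2.65, 2.65], [-0.97, 1.79], [-1.3, 1.35], [-1.93, 2.1], [-1.47, 1.37], [-3.14, 3.14]. Speed limits (rad/s): [2.57, 2.57, 3.14, 3.14, 3.14, 3.14].

INTERFACE

Orientations are given as a rotation vector (axis times angle).
In Python, from cell import * gives the robot as it stands. Calls block until the motion is done:
- movep(position, orientation): joint-space move of the TCP to a pose.
- move_l(position, velocity=0.15, rot=None, until_force=None): straight line of the TCP; rot=None keeps the orientation; velocity is the mean speed in m/s. With until_force (N) it stops when the force on the tool has changed by that much, and returns True; else False.
- set_joints(angles): joint-space move.
- let_go() and grab(newtons=None): open the fingers fully, or close them until they stop; newtons is the grip in N (None keeps the last).
- sleep(seconds).
- ik(position, orientation): joint angles nearest the present ones, or None.
- get_state(): the state.
- grab_frame(name): name is "side" or "top"; returns a dict with "img" (480x640x3 uint8, red, green, blue), "fx", "fy", "cx", "cy" (pixels), "cam_to_world" (4x4, takes a point from camera to world coordinates). Camera axes: x right, y down, z forward; pixel columns grow to the right and rows downward; lengths in m; the calibration is good to about 2 mm. A picture is of the moment at which its call begins. There is no depth.
A pose or a line that the arm cannot do raises MotionError and nothing moves.
- sign_off(): hands the job in, once; it reports no verdict.
Trained networks look in the newest picture that a camera, given by its name, has taken for a name from the list of things; names that differ only in an ending like _2 or _b are one class to them, and where a whole thing is asked for, a point or a joint stands for the part that bears it (a point fixed in the world has none). Each returns a list of dicts, best first, with "score" (0 to 1); they miss things now and then, are a little off and sometimes report something else, mostly with a low value. They report only what shows in the picture. A call takes as long as a camera call. They do not tell look-alikes from the thing itself.
- spot_in(camera, name): "centre" ([column, row] in pixels, amid what is visible of it).
- silhouettes(camera, name): "mask" (480x640 bool, what is visible of it) and "centre" ([column, row] in pixels, amid what is visible of it).
- tip_of(camera, name): "centre" ([column, row] in pixels: a listed point, or the origin of a listed thing).
The state is a dict: "clock": time; "q": joint angles; "joint_velocities": joint speeds; "tau": joint torques, N m; "position": TCP position; "eef_rot": TCP orientation; "contact_force": force on the tool from outside, world axes, zero at the start; "wrist_torque": the same for the moment, N m; "finger_gap": opening from 0.0 (shut) to 1.0 (fully open).
Only numpy, scipy, OpenCV 4.12 (cv2) and the standard library are available. Lean on these libraries where they do the work, as an engineer would, in place of code of your own. Each camera call takes 0.05 s, during which the arm holds its last target.

## Working session

There is one attempt and no reset: what is moved stays moved. The work goes in short steps, each a Python script; the robot and the scene stay as the last script left them, time stands still between calls to the robot, and variables do not carry over. Pictures are saved under pics/ and viewed, and the job is handed in when it is done.

```bash
ls -la; mkdir -p pics; cat > /dev/null
python3 - <<'E'
from cell import *
import cv2
for n in ("side","top"):
    f=grab_frame(n); cv2.imwrite(f"pics/{n}0.png",f["img"][:,:,::-1]); print(n,f["fx"],f["fy"],f["cx"],f["cy"]); print(f["cam_to_world"])
print(get_state())
E
```

```text
total 12
drwxr-xr-x  3 agent agent 4096 Dec  6 04:34 .
drwxr-xr-x 23 root  root  4096 Dec  6 04:34 ..
drwxr-xr-x  2 agent agent 4096 Dec  6 04:34 pics
side 483.43533255398654 483.43533255398654 327.99864914506395 241.34874316104597
[[ 0.82615254 -0.30843347  0.47153025  0.09751169]
 [-0.56343935 -0.44801066  0.69413439 -0.61921977]
 [-0.0028437  -0.83913958 -0.5439087   0.65112248]
 [ 0.          0.          0.          1.        ]]
top 527.6281899457641 527.6281899457641 320.11596661304566 235.22022219266583
[[ 0.02090937 -0.99125862  0.13026568  0.3767577 ]
 [-0.99973313 -0.01945007  0.01246481  0.0414058 ]
 [-0.00982217 -0.13049154 -0.99140077  1.25608824]
 [ 0.          0.          0.          1.        ]]
{'clock': 0.1, 'q': array([ 1.10978058e+00,  3.26865731e-01, -1.93503087e-01,  1.05201450e+00,
       -2.18068673e-05,  1.43661763e+00]), 'joint_velocities': array([-0.00046032, -0.00191   ,  0.00333854,  0.00038335,  0.0012955 ,
        0.00020553]), 'tau': array([-1.37502775e-04, -4.44239795e+01,  2.63038373e+01,  7.83791940e-03,
       -2.34256077e-04,  1.16922084e-05]), 'position': array([0.17631983, 0.52040336, 0.23057506]), 'eef_rot': array([ 2.55263519e+00,  1.82998890e+00, -2.18549609e-03]), 'contact_force': array([-1.12198247,  0.12272376,  0.06191191]), 'wrist_torque': array([-0.00284445, -0.00831342, -0.00171658]), 'finger_gap': 1.002404192915224}
```

View pics/side0.png

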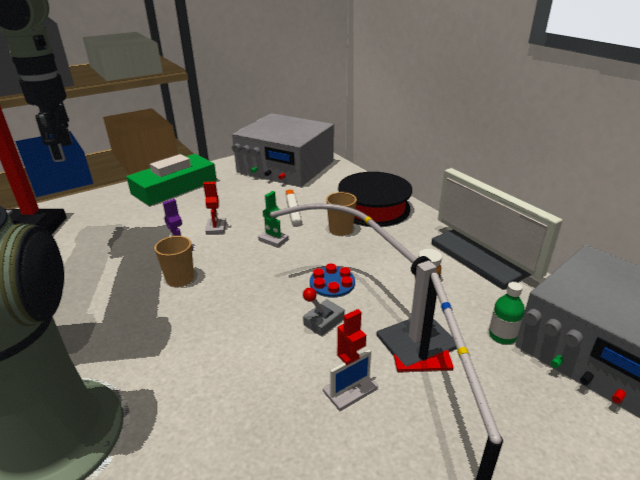

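View pics/top0.png

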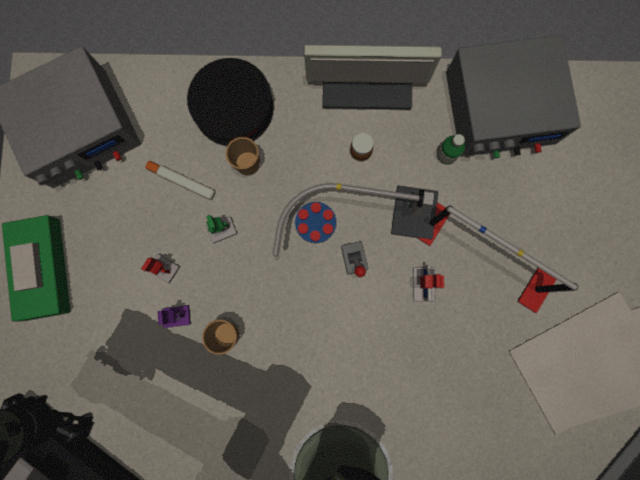

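The top view shows a red carrier at (155,266), a green one at (218,225), and the purple look-alike at (174,315). The hanger is at (428,282), the rod tip at (277,253), the rail runs from (447,208) to (575,287), and the lamp is at (357,258).

```bash
cat > h.py <<'E'
from cell import *
import numpy as np, cv2
from scipy.optimize import least_squares
from scipy.spatial.transform import Rotation as R
def proj(f,p):
    T=np.linalg.inv(f["cam_to_world"]); c=np.atleast_2d(p)@T[:3,:3].T+T[:3,3]
    return np.c_[f["fx"]*c[:,0]/c[:,2]+f["cx"], f["fy"]*c[:,1]/c[:,2]+f["cy"]]
def ray(f,uv):
    d=f["cam_to_world"][:3,:3]@np.array([(uv[0]-f["cx"])/f["fx"],(uv[1]-f["cy"])/f["fy"],1]); return f["cam_to_world"][:3,3],d
def atz(f,uv,z):
    o,d=ray(f,uv); return o+d*(z-o[2])/d[2]
def tri(fs,uvs):
    r=least_squares(lambda p:np.concatenate([proj(f,p)[0]-u for f,u in zip(fs,uvs)]),[0.5,0,0.1]); return r.x, np.abs(r.fun).max()
def save(f,name,crop=None,s=1):
    im=f["img"][:,:,::-1]
    if crop: im=im[crop[1]:crop[3],crop[0]:crop[2]]
    if s!=1: im=cv2.resize(im,None,fx=s,fy=s,interpolation=cv2.INTER_CUBIC)
    cv2.imwrite(f"pics/{name}.png",im)
E
python3 - <<'E'
from h import *
fs={n:grab_frame(n) for n in("side","top")}
import pickle; pickle.dump(fs,open("f0.pkl","wb"))
Z=dict(rod_stand=0,home_mid=.165,rod_tip=.165,rail_stand=0,rail_mid=.19,mark=.19,hanger=0,hanger_eye=.121,lamp_base=0,lamp_tip=.092,carrier_red=0,carrier_red_eye=.078,carrier_orange_eye=.078,carrier_green=0,carrier_green_eye=.078,carrier_yellow_eye=.078,cup_a=0,cup_b=0,jar=0,flask=0)
np.set_printoptions(precision=4,suppress=True)
for k,z in Z.items():
    o={}
    for n in fs:
        o[n]=tip_of(n,k)[:3]
        for d in o[n]: print(k,n,np.round(d["centre"],1),round(d["score"],2),atz(fs[n],d["centre"],z)[:2])
    if o["side"] and o["top"]:
        print("   tri",*tri([fs["side"],fs["top"]],[o["side"][0]["centre"],o["top"][0]["centre"]]))
save(fs["top"],"t1",(120,150,380,350),3)
save(fs["top"],"t2",(320,170,600,330),2.8)
E
```

```text
rod_stand side [322.6 321. ] 0.28 [ 0.4903 -0.0211]
rod_stand side [311. 296.] 0.24 [0.5131 0.057 ]
home_mid side [396.6 243.2] 0.89 [ 0.6192 -0.0754]
home_mid top [364.1 270.5] 0.73 [ 0.4484 -0.0373]
home_mid top [362.1 146.5] 0.61 [ 0.7126 -0.0304]
home_mid top [273.5 253.7] 0.59 [0.4795 0.1512]
   tri [ 0.5256 -0.0838  0.1906] 38.26790628612727
rod_tip side [268.3 213.8] 0.78 [0.4771 0.1547]
rod_tip top [274.9 253.2] 0.61 [0.4806 0.1483]
   tri [0.4776 0.1493 0.1678] 1.4052818712328303
rail_stand side [498.8 331. ] 0.38 [ 0.7539 -0.2363]
rail_stand top [228.1 331. ] 0.5 [0.3107 0.2686]
   tri [ 0.6959  0.0985 -0.3154] 136.48526957295218
rail_mid side [457.4 344.3] 0.9 [ 0.4972 -0.3337]
rail_mid top [509.7 247.8] 0.71 [ 0.4987 -0.3295]
rail_mid top [221.  230.8] 0.62 [0.522  0.2576]
   tri [ 0.4999 -0.3313  0.1864] 0.3746995190749942
mark side [448.3 304.9] 0.51 [ 0.5457 -0.2707]
mark side [349.9 335. ] 0.47 [ 0.3907 -0.2395]
mark top [219.9 230.2] 0.54 [0.5232 0.2599]
mark top [479.2 229.3] 0.49 [ 0.5353 -0.2686]
   tri [ 0.8297  0.2433 -0.3658] 80.98141747714112
hanger top [424.8
[... 1728 characters left out ...]
e [180.5 278.6] 0.61 [0.3072 0.2717]
cup_a top [246.8 161.9] 0.76 [0.7194 0.2405]
cup_a top [225.3 333.1] 0.62 [0.3057 0.275 ]
   tri [ 0.5461  0.3444 -0.1149] 84.07412061472797
cup_b side [180.5 278.6] 0.61 [0.3072 0.2717]
cup_b top [246.8 161.9] 0.76 [0.7194 0.2405]
cup_b top [225.3 333.1] 0.62 [0.3057 0.275 ]
   tri [ 0.5461  0.3444 -0.1149] 84.07412061472797
jar side [429.5 279.8] 0.84 [ 0.7584 -0.0438]
jar top [361.8 147.8] 0.59 [ 0.76   -0.0405]
   tri [ 0.7613 -0.0409 -0.0031] 0.13126905910098685
flask side [500.6 334.2] 0.73 [ 0.7497 -0.244 ]
flask side [396.6 245.6] 0.67 [0.7892 0.101 ]
flask top [442.2 157.5] 0.92 [ 0.7391 -0.237 ]
   tri [ 0.7454 -0.2421 -0.0006] 2.370708941464784
```

View pics/t1.png

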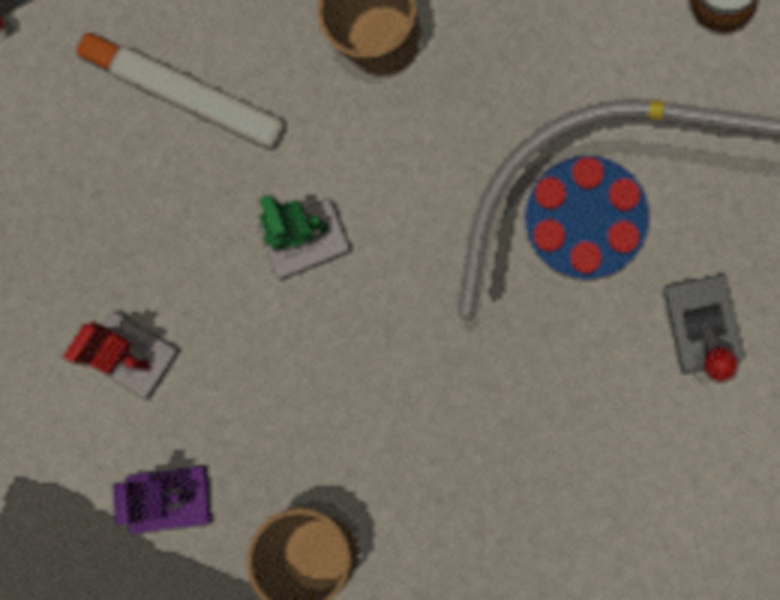

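View pics/t2.png

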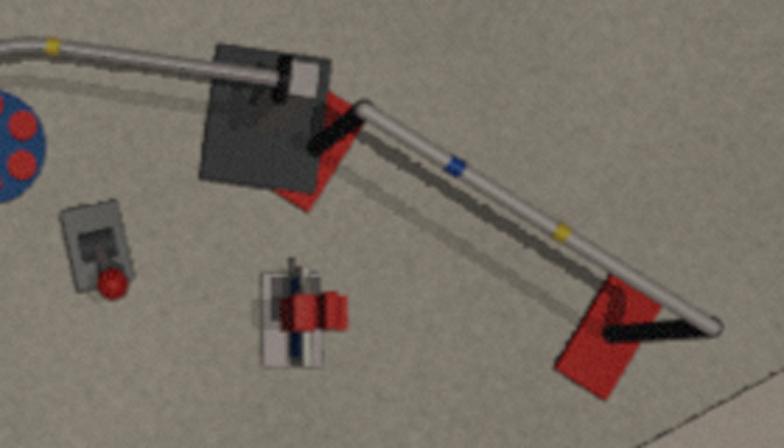

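Candidates for the carriers:
- Red at (155,266) and green at (218,225) match the description.
- Purple at (174,315) is the look-alike, so I'm excluding it.
- The blue/red disc at (316,222), the white/orange stick at (180,180) and the green box at (35,267) are clutter.

Next I'll fit poses.

```bash
cat >> h.py <<'E'
def rodpts():
    a=[(110,y,165) for y in range(-170,1,5)]+[(110*np.cos(t),110*np.sin(t),165) for t in np.linspace(0,np.pi/2,30)]+[(x,110,165) for x in range(0,-57,-4)]
    return np.array(a,float)/1000
def W(p,pose):  # pose x,y,yaw
    p=np.atleast_2d(p); c,s=np.cos(pose[2]),np.sin(pose[2])
    return np.c_[pose[0]+c*p[:,0]-s*p[:,1],pose[1]+s*p[:,0]+c*p[:,1],p[:,2]]
def box(x0,x1,y0,y1,z0,z1): return np.array([(x,y,z) for x in(x0,x1) for y in(y0,y1) for z in(z0,z1)])/1000.
CAR=[box(-23,23,-31,31,0,14),box(-14,14,-16,16,62,94),box(-15,15,-5,5,93,131),box(-6,6,-6,6,14,64)]
HAN=[box(-40,40,-25,25,0,10),box(-13,13,13,21,80,135),box(-13,13,-19,21,127,135),box(-13,13,-19,-13,111,130),box(-14,14,-5,5,135,171),box(-13,13,-19,21,73,80),box(-38,38,-4,4,10,73)]
def render(f,boxes,pose):
    m=np.zeros((960,1280),np.uint8)
    for b in boxes:
        q=proj(f,W(b,pose))*2+.5
        cv2.fillConvexPoly(m,cv2.convexHull(np.round(q*16).astype(np.int32)),1,shift=4)
    return cv2.resize(m*255,(640,480),interpolation=cv2.INTER_AREA)/255.
E
python3 - <<'E'
from h import *
import pickle; fs=pickle.load(open("f0.pkl","rb")); np.set_printoptions(precision=4,suppress=True)
def kfit(P,kp,x0):
    def res(p): return np.concatenate([proj(fs[c],W(P[n],p))[0]-uv for c,n,uv in kp])
    r=least_squares(res,x0); return r
P=dict(tip=[-.056,.11,.165],band=[.11,0,.165],stop=[.11,-.17,.165])
kp=[("top","tip",(275.7,255.5)),("top","band",(338.7,186.3)),("top","stop",(419.6,197.1)),("side","tip",(271,213)),("side","band",(367,219))]
r=kfit({k:np.array(v) for k,v in P.items()},kp,[.53,.04,0]); print("rod",r.x,r.fun); rod=r.x
P=dict(e0=[-.153,0,.19],e1=[.153,0,.19],yb=[-.02,0,.19])
kp=[("top","yb",(520.7,253.2)),("side","yb",(462.5,350.5)),("top","e0",(575,287)),("top","e1",(449,207.5))]
def res(p):
    o=[]
    for c,n,uv in kp:
        if n=="mk":pass
        o.append(proj(fs[c],W(P[n],p))[0]-uv)
    return np.concatenate(o)
r=least_squares(res,[.5,-.33,2.5]); print("rail",r.x,r.fun); rail=r.x
for uv,c in(((482.9,229.3),"top"),((446.5,306),"side")):
    w=atz(fs[c],uv,.19); d=w[:2]-rail[:2]; print("mark",w,"along",d@[np.cos(rail[2]),np.sin(rail[2])],"perp",d@[-np.sin(rail[2]),np.cos(rail[2])])
for c in fs:
    im=fs[c]["img"][:,:,::-1].copy(); im=cv2.resize(im,None,fx=2.5,fy=2.5,interpolation=cv2.INTER_CUBIC)
    for p in proj(fs[c],W(rodpts(),rod)): cv2.circle(im,tuple(int(v) for v in (p+.5)*2.5),1,(0,0,255),-1)
    L=np.array([[x,0,.19] for x in np.arange(-.15,.151,.005)])
    for p in proj(fs[c],W(L,rail)): cv2.circle(im,tuple(int(v) for v in (p+.5)*2.5),1,(255,0,255),-1)
    if c=="top": cv2.imwrite("pics/ov_top.png",im[420:780,660:1460])
    else: cv2.imwrite("pics/ov_side.png",im[450:1150,630:1280])
E
```

```text
rod [ 0.518   0.0324 -0.1316] [-1.0848 -0.5255  0.0864 -0.9196 -0.7921  0.139  -1.383   2.0308  1.3547
  1.7042]
rail [ 0.5014 -0.3316  1.0102] [-1.4524 -1.2997 -0.01    2.6832  1.7602  1.1788 -2.8711 -1.7224]
mark [ 0.5355 -0.2761  0.19  ] along 0.06509567858282787 perp 0.0005773097543410962
mark [ 0.5418 -0.2709  0.19  ] along 0.07283710398329718 perp -0.0019743682373800447
```

View pics/ov_top.png

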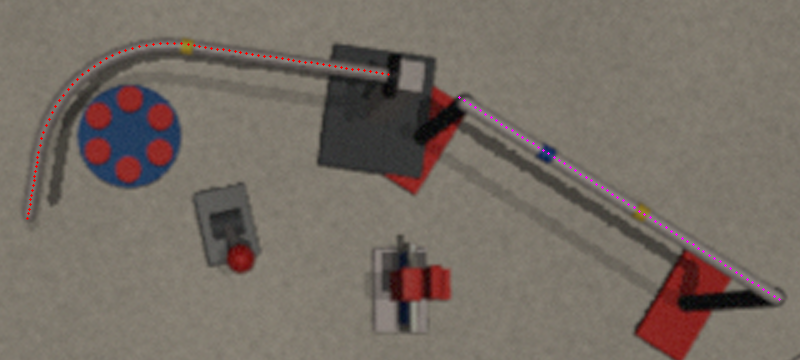

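View pics/ov_side.png

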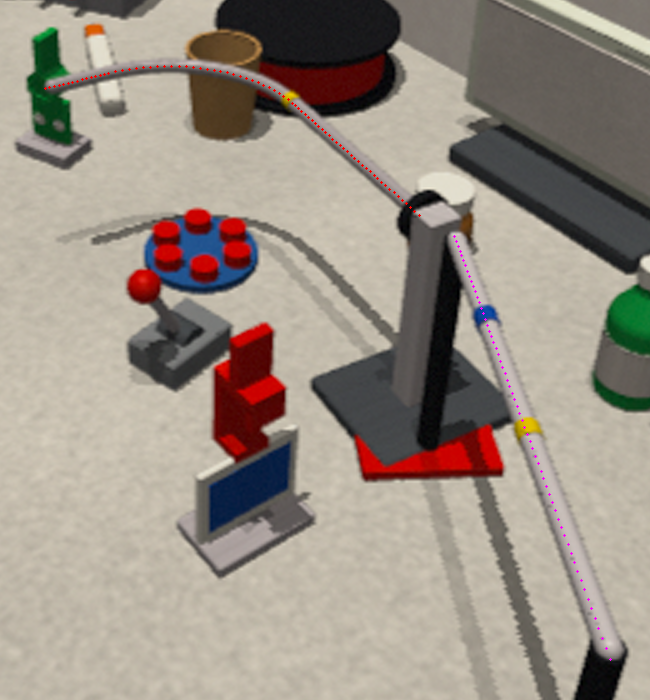

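```bash
cat > fitc.py <<'E'
from h import *
def color_mask(f,name,uv,boxes,pose):
    hsv=cv2.cvtColor(f["img"],cv2.COLOR_RGB2HSV).astype(int); h,s,v=hsv[...,0],hsv[...,1],hsv[...,2]
    if name=="red": m=((h<8)|(h>172))&(s>130)&(v>50)
    if name=="green": m=(h>45)&(h<85)&(s>110)&(v>30)
    return m
def netmask(cam,name,uv):
    best=None
    for d in silhouettes(cam,name):
        if np.hypot(*(np.array(d["centre"])-uv))<25 and (best is None or d["score"]>best["score"]): best=d
    return best
def fit(fs,masks,boxes,x0,yaws=np.arange(0,np.pi,np.pi/12)):
    from scipy.optimize import minimize
    def cost(p):
        c=0
        for k in masks:
            r=render(fs[k],boxes,p); m=masks[k]; c+=1-np.minimum(r,m).sum()/np.maximum(r,m).sum()
        return c
    best=None
    for y in yaws:
        r=minimize(cost,[x0[0],x0[1],y],method="Nelder-Mead",options=dict(initial_simplex=[[x0[0],x0[1],y],[x0[0]+.01,x0[1],y],[x0[0],x0[1]+.01,y],[x0[0],x0[1],y+.2]],xatol=2e-4,fatol=1e-4))
        if best is None or r.fun<best.fun: best=r
    return best
def overlay(f,masks,boxes,pose,name,crop,s):
    im=cv2.resize(f["img"][crop[1]:crop[3],crop[0]:crop[2],::-1],None,fx=s,fy=s,interpolation=cv2.INTER_CUBIC)
    for b in boxes:
        q=(proj(f,W(b,pose))+.5-[crop[0],crop[1]])*s
        cv2.polylines(im,[cv2.convexHull(q.astype(np.int32))],True,(255,255,0),1)
    cv2.imwrite(f"pics/{name}.png",im)
E
python3 - <<'E'
from fitc import *
np.set_printoptions(precision=4,suppress=True)
fs={n:grab_frame(n) for n in("side","top")}
for nm,bx,uv,x0,yaws in (("carrier_red",CAR,dict(side=(213,208),top=(160,266)),(.46,.43),np.arange(0,np.pi,np.pi/12)),("carrier_green",CAR,dict(side=(272,218),top=(222,226)),(.553,.295),np.arange(0,np.pi,np.pi/12)),("hanger",HAN,dict(side=(350,360),top=(427,282)),(.434,-.19),np.arange(0,2*np.pi,np.pi/12))):
    ms={}
    for c in fs:
        d=netmask(c,nm,np.array(uv[c]))
        if d is None: print(nm,c,"none",[(x["centre"],x["score"]) for x in silhouettes(c,nm)]); continue
        ms[c]=d["mask"].astype(float)
    r=fit(fs,ms,bx,x0,yaws); print(nm,r.x,np.degrees(r.x[2]),r.fun,list(ms))
    i=[]
    for c in fs:
        u=uv[c]; cr=(max(0,u[0]-45),u[1]-45,u[0]+45,u[1]+45); overlay(fs[c],ms,bx,r.x,"tmp",cr,4); i.append(cv2.imread("pics/tmp.png"))
    cv2.imwrite(f"pics/fit_{nm}.png",np.hstack(i))
E
cd pics; python3 -c "
import cv2,numpy as np
cv2.imwrite('fits.png',cv2.resize(np.vstack([cv2.imread(f'fit_{n}.png') for n in('carrier_red','carrier_green')]),(720,600*720//720)))"
```

```text
carrier_red [0.4555 0.4275 2.714 ] 155.49940071713218 0.3750092231487582 ['side', 'top']
carrier_green [0.55   0.2939 0.3402] 19.489434885707222 0.3453743141911466 ['side', 'top']
hanger [ 0.4319 -0.1895  6.2951] 360.68229995739193 0.11564858452229332 ['side', 'top']
```

View pics/fits.png

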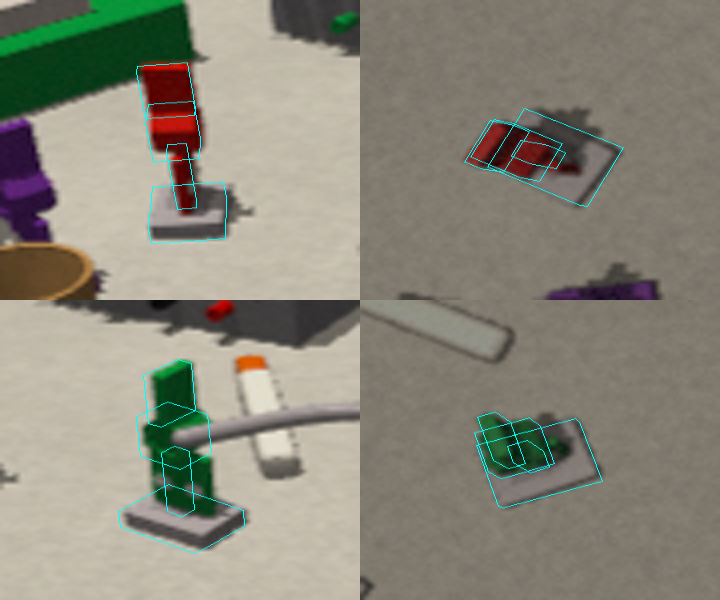

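View pics/fit_hanger.png

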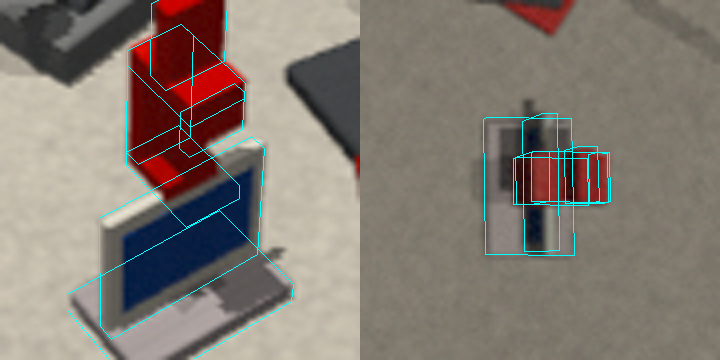

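The model overlays sit on the red and green carriers and on the hanger, within about 1–2 px. I'll grasp green first, then compare the held carrier in the images with its pose from the robot to measure the camera bias.

```bash
cat >> h.py <<'E'
def rot(a):  # tool down, tool x at world angle a
    c,s=np.cos(a),np.sin(a)
    return R.from_matrix(np.array([[c,s,0],[s,-c,0],[0,0,-1]])).as_rotvec()
def st(msg=""):
    s=get_state(); print(msg,"t%.1f"%s["clock"],"pos",np.round(s["position"],4),"F",np.round(s["contact_force"],1),"M",np.round(s["wrist_torque"],2),"gap %.3f"%s["finger_gap"],"q6 %.2f"%s["q"][5]); return s
E
python3 - <<'E'
from h import *
x,y,yaw=.550,.2939,.3402; a=yaw+np.pi/2
for k in (0,1):  # check q6 along the route
    pass
movep([x,y,.21],rot(a)); st("above")
move_l([x,y,.099],.1,until_force=8); st("down")
grab(60); st("grabbed")
move_l([x,y,.26],.12); st("lift")
f={n:grab_frame(n) for n in("side","top")}
save(f["side"],"g1s"); save(f["top"],"g1t")
E
```

```text
above t4.2 pos [0.5495 0.2946 0.2101] F [-0.2  0.3  0.4] M [ 0.05 -0.02 -0.  ] gap 0.998 q6 0.03
down t5.5 pos [0.5506 0.2941 0.0998] F [ 0.6  0.2 -0.7] M [0.01 0.01 0.06] gap 1.001 q6 0.03
grabbed t6.1 pos [0.5502 0.2939 0.0992] F [-0.3  0.2  1.9] M [-0.03 -0.01 -0.05] gap 0.106 q6 0.03
lift t7.6 pos [0.5495 0.2937 0.259 ] F [ 0.2 -0.3 -3.5] M [-0.07 -0.02  0.04] gap 0.105 q6 0.03
```

View pics/g1s.png

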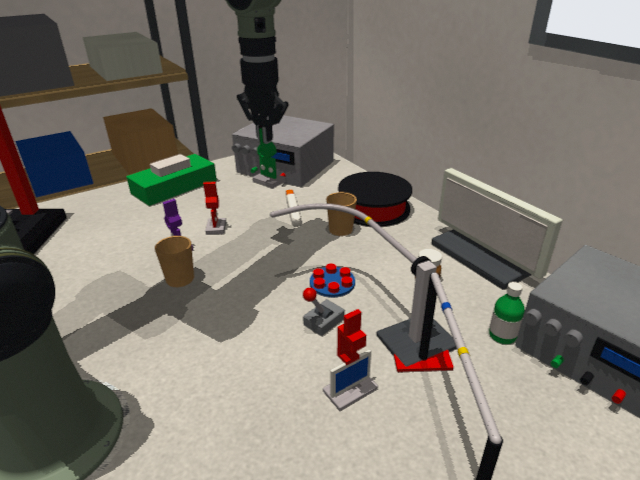

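View pics/g1t.png

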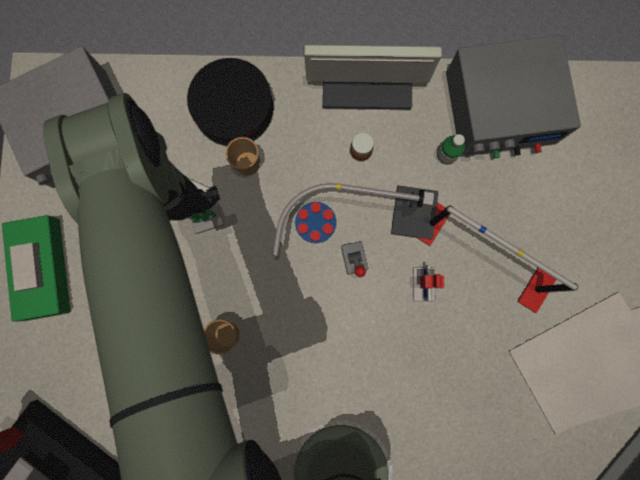

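```bash
cat >> h.py <<'E'
ROD=np.array([.518,.0324,-.1316])
def rodpose(sx,sy,dz=.0212,pose=None):  # stand mm -> world TCP pos for held eye
    p=W(np.array([sx,sy,165])/1000.,ROD if pose is None else pose)[0]; p[2]+=dz; return p
E
python3 - <<'E'
from h import *
a=ROD[2]+np.pi/2
p=rodpose(-100,110); 
move_l([.52,.27,.26],.2,rot=rot(a))
move_l([p[0],p[1],.26],.2); move_l(p,.12); st("approach")
f={n:grab_frame(n) for n in("side","top")}
import pickle; pickle.dump((f,get_state()),open("f1.pkl","wb"))
for n,c in (("side",(190,130,350,250)),("top",(220,170,350,300))):
    im=cv2.resize(f[n]["img"][c[1]:c[3],c[0]:c[2],::-1],None,fx=5,fy=5,interpolation=cv2.INTER_CUBIC)
    def dots(pts,col):
        for q in (proj(f[n],pts)+.5-[c[0],c[1]])*5: cv2.circle(im,tuple(int(v) for v in q),1,col,-1)
    dots(W(rodpts(),ROD),(0,0,255))
    s=get_state()["position"]; pose=[s[0],s[1],ROD[2]]
    for b in CAR:
        bb=W(b,pose); bb[:,2]+=s[2]-.0992; q=(proj(f[n],bb)+.5-[c[0],c[1]])*5
        cv2.polylines(im,[cv2.convexHull(q.astype(np.int32))],True,(255,255,0),1)
    cv2.imwrite(f"pics/ap1{n}.png",im)
E
```

```text
approach t10.0 pos [0.4339 0.1549 0.1866] F [-0.2 -0.5 -2.4] M [ 0.04  0.03 -0.01] gap 0.105 q6 0.31
```

View pics/ap1side.png

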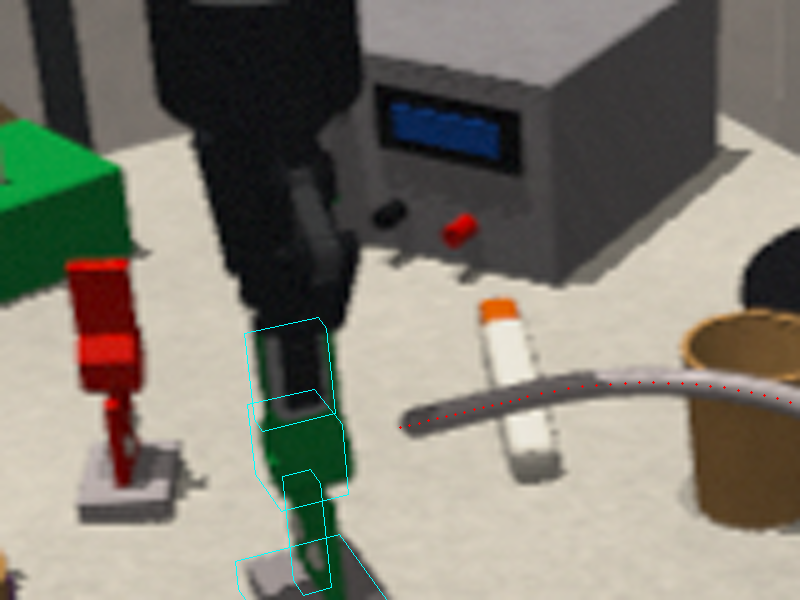

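View pics/ap1top.png

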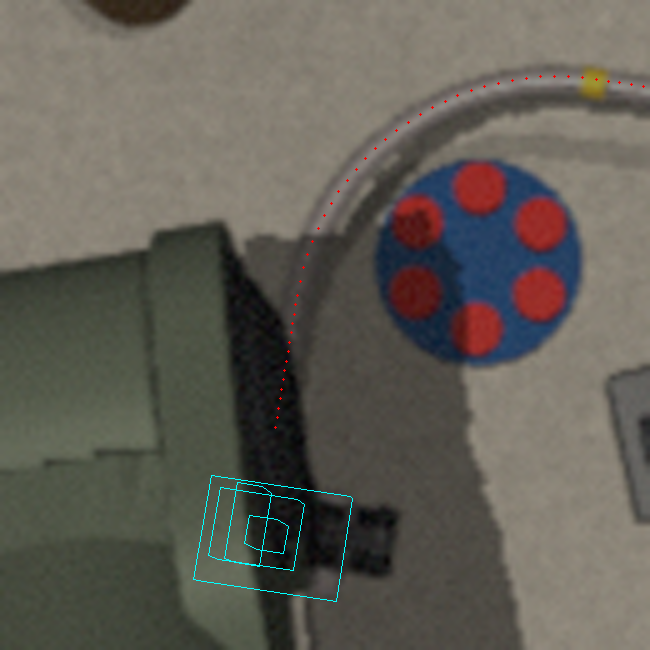

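Run:
```python
from h import *
import pickle; f=pickle.load(open("f0.pkl","rb"))
save(f["top"],"z1",(262,170,442,270),4.4)
save(f["side"],"z2",(260,190,430,290),4.6)
```

```text
(no output)
```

View pics/z1.png

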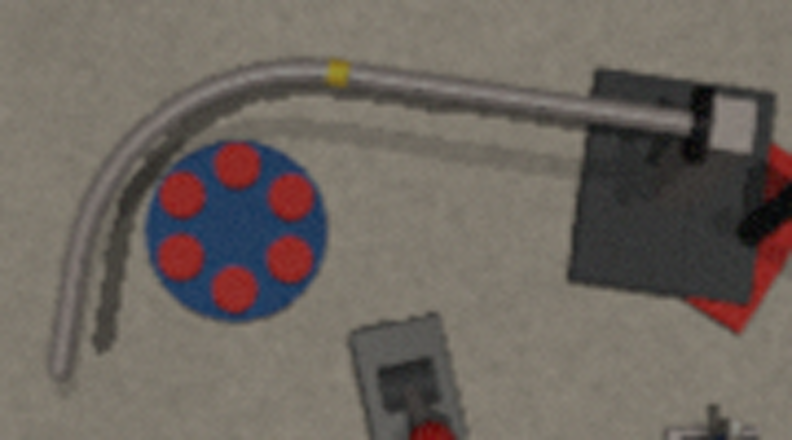

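View pics/z2.png

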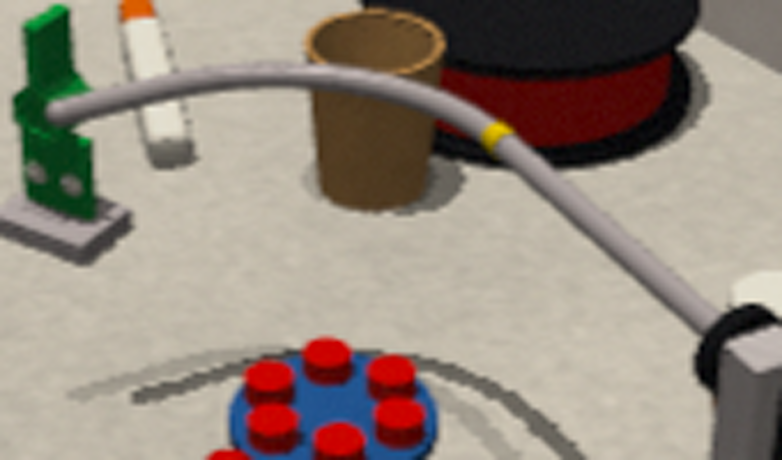

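```bash
cat > rodfit.py <<'E'
from h import *
def centre(f,pts3,hw=9,w_mm=.012):
    """refine projected centre line: returns idx, px, normal"""
    lab=cv2.cvtColor(f["img"].astype(np.float32)/255,cv2.COLOR_RGB2LAB); ch=cv2.GaussianBlur(lab[...,2]-lab[...,1]*1.0,(0,0),.6)
    q=proj(f,pts3); t=np.gradient(q,axis=0); t/=np.linalg.norm(t,axis=1)[:,None]; n=np.c_[-t[:,1],t[:,0]]
    s=np.arange(-hw,hw+.01,.25); out=[]
    T=np.linalg.inv(f["cam_to_world"]); zc=pts3@T[2,:3]+T[2,3]
    for i in range(len(q)):
        P=q[i]+s[:,None]*n[i]; v=cv2.remap(ch,P[:,0].astype(np.float32)[None],P[:,1].astype(np.float32)[None],cv2.INTER_LINEAR)[0]
        w=f["fx"]*w_mm/zc[i]; 
        best=None
        for c in np.arange(-hw+w,hw-w+.01,.25):
            ins=np.abs(s-c)<w*.45; ou=(np.abs(s-c)>w*.6)&(np.abs(s-c)<w*1.1)
            d=v[ou].mean()-v[ins].mean()- .5*v[ins].std()-.3*v[ou].std()
            if best is None or d>best[0]: best=(d,c)
        if best[0]>2: out.append((i,best[1],best[0]))
    return q,n,out
E
python3 - <<'E'
from rodfit import *
import pickle; fs=pickle.load(open("f0.pkl","rb")); np.set_printoptions(precision=4,suppress=True)
def fitrod(pose,biasprior):
    for it in range(6):
        D=[]
        pts=rodpts()
        for c in fs:
            q,n,out=centre(fs[c],W(pts,pose))
            for i,o,d in out:
                if 2<=i<len(pts)-2: D.append((c,i,q[i]+o*n[i],n[i]))
        kp=[("top",[-.056,.11,.165],(275.4,255.6)),("top",[.11,0,.165],(338.4,186.2)),("side",[-.056,.11,.165],(270.5,214)),("side",[.11,0,.165],(367.6,218.8))]
        def res(p):
            b=dict(side=p[3:5],top=p[5:7]); o=[]
            pr={c:proj(fs[c],W(pts,p[:3]))+b[c] for c in fs}
            for c,i,u,nn in D: o.append((pr[c][i]-u)@nn)
            for c,x,u in kp: o+=list((proj(fs[c],W(x,p[:3]))[0]+b[c]-u)*1.)
            return np.r_[o,p[3:5]/biasprior[0],p[5:7]/biasprior[1]]
        r=least_squares(res,np.r_[pose,0,0,0,0],loss="soft_l1"); pose=r.x[:3]
    f=res(r.x)
    n=len(D); print("prior",biasprior,"pose",pose,"bias px",r.x[3:],"rms side",np.sqrt(np.mean([f[k]**2 for k in range(n) if D[k][0]=="side"])),"top",np.sqrt(np.mean([f[k]**2 for k in range(n) if D[k][0]=="top"])),n)
    print("  tip",W([-.056,.11,.165],pose)[0],"kp",f[n:n+8])
    return r.x
for bp in ((1e-3,1e-3),(.3,3),(3,.3),(1,1)): x=fitrod(ROD,bp)
E
```

```text
prior (0.001, 0.001) pose [ 0.5159  0.033  -0.1124] bias px [ 0. -0.  0.  0.] rms side 0.9707940137194966 top 0.5373023238622893 130
  tip [0.4726 0.1486 0.165 ] kp [-0.7889  1.4424 -0.9457 -0.0004 -2.7395  1.6617 -0.8406  1.5812]
prior (0.3, 3) pose [ 0.5194  0.0333 -0.1302] bias px [0.0052 0.0106 0.2539 1.848 ] rms side 0.21892155152300605 top 1.0808664108197374 127
  tip [0.4782 0.1496 0.165 ] kp [-0.9159  0.5839  0.1498  0.3221 -0.5034  0.6865  1.0246  1.4722]
prior (3, 0.3) pose [ 0.5152  0.033  -0.1229] bias px [ 1.2318 -0.5609  0.0026  0.0453] rms side 1.2614141761467992 top 0.2488705166518328 131
  tip [0.4731 0.149  0.165 ] kp [-0.9589  1.2365 -0.3694  0.4452 -1.3702  0.9518  0.4397  1.4015]
prior (1, 1) pose [ 0.5174  0.0328 -0.1276] bias px [ 0.5556 -0.33   -0.0663  1.0267] rms side 0.4795184338094381 top 0.24560350861837335 125
  tip [0.4759 0.149  0.165 ] kp [-0.9892  0.8835 -0.0906  0.4251 -0.83    0.7906  0.8472  1.4634]
```

```bash
cat >> h.py <<'E'
ROD=np.array([.518,.0330,-.1285])
def rodtf(s):  # s mm from straight's start: centreline param -> stand x,y, heading of tool x (stand angle)
    pass
def fc(f0): return np.linalg.norm(get_state()["contact_force"]-f0)
E
python3 - <<'E'
from h import *
a=ROD[2]+np.pi/2
move_l(rodpose(-100,110),.05,rot=rot(a)); sleep(.3); s=st("ap"); f0=s["contact_force"]
for sx in (-75,-60,-45,-30,-15,0):
    r=move_l(rodpose(sx,110),.05,until_force=8); s=st(f"sx{sx} {r}")
    if r: break
f=grab_frame("side"); save(f,"th1",(220,130,380,250),5)
E
```

```text
ap t10.7 pos [0.433  0.1549 0.1862] F [-0.1 -0.  -2.9] M [ 0.02 -0.    0.02] gap 0.108 q6 0.31
sx-75 False t11.3 pos [0.4576 0.1516 0.186 ] F [ 0.3  0.2 -2.7] M [0.   0.01 0.03] gap 0.108 q6 0.30
sx-60 False t11.8 pos [0.4728 0.1497 0.1861] F [ 0.5  0.1 -3.2] M [0.01 0.05 0.03] gap 0.100 q6 0.29
sx-45 False t12.2 pos [0.4877 0.1478 0.1861] F [-0.   0.6 -2.4] M [ 0.07  0.03 -0.  ] gap 0.110 q6 0.28
sx-30 False t12.7 pos [0.5025 0.1459 0.1861] F [-0.1  0.6 -3.3] M [-0.03  0.03 -0.06] gap 0.110 q6 0.27
sx-15 False t13.1 pos [0.5174 0.144  0.1861] F [-0.5 -0.8 -2.5] M [-0.03  0.07 -0.04] gap 0.103 q6 0.26
sx0 False t13.6 pos [0.5323 0.142  0.1861] F [-1.1 -0.3 -3.8] M [ 0.02  0.04 -0.02] gap 0.109 q6 0.26
```

View pics/th1.png

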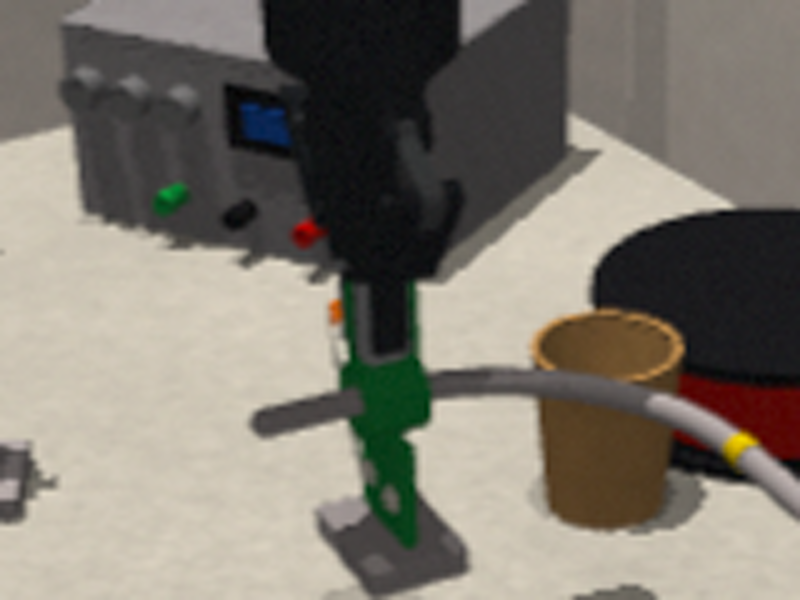

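The rod goes through the green eye and contact forces are near zero. Now round the bend.

```bash
cat >> h.py <<'E'
def around(yend,v=.06,lim=12,dz=.0212,pose=None):
    P=ROD if pose is None else pose
    L=[(110*np.sin(t),110*np.cos(t),np.pi/2-t) for t in np.linspace(0,np.pi/2,13)[1:]]+[(110,y,0.) for y in np.r_[np.arange(-20,yend,-20),yend]]
    for x,y,a in L:
        r=move_l(rodpose(x,y,dz,P),v,rot=rot(P[2]+a),until_force=lim); s=get_state(); print("%.0f,%.0f"%(x,y),"F",np.round(s["contact_force"],1),"M",np.round(s["wrist_torque"],2), "STOP" if r else "")
        if r: return False
    return True
E
python3 - <<'E'
from h import *
print(around(-130)); st()
for n in("side","top"): save(grab_frame(n),"ar1"+n)
E
```

```text
14,109 F [-0.7 -0.  -3.5] M [0.03 0.01 0.01] 
28,106 F [-0.  -0.4 -3.5] M [ 0.03 -0.04 -0.04] 
42,102 F [-0.2  0.  -2.9] M [ 0.    0.08 -0.  ] 
55,95 F [ 0.7 -0.3 -3. ] M [-0.04  0.05  0.  ] 
67,87 F [-0.4  1.3 -3.1] M [0.   0.04 0.02] 
78,78 F [-0.3 -0.2 -3.1] M [0.03 0.05 0.01] 
87,67 F [ 0.2 -0.5 -3.6] M [0.01 0.04 0.02] 
95,55 F [ 0.5  0.3 -3. ] M [0.1  0.01 0.02] 
102,42 F [ 0.3  0.6 -3.4] M [ 0.04  0.03 -0.01] 
106,28 F [ 0.4  0.1 -3.1] M [0.   0.01 0.01] 
109,14 F [-0.2  0.4 -2.7] M [ 0.01 -0.01 -0.03] 
110,0 F [ 0.9  0.2 -3.6] M [-0.01  0.   -0.01] 
110,-20 F [-0.4  0.7 -3.3] M [-0.01 -0.03 -0.03] 
110,-40 F [ 0.2 -0.3 -2.6] M [ 0.01 -0.    0.02] 
110,-60 F [-0.2  0.1 -2.8] M [-0.01  0.01  0.04] 
110,-80 F [ 1.1  0.7 -3.4] M [ 0.06 -0.03 -0.03] 
110,-100 F [ 0.2  0.3 -3.2] M [0.02 0.   0.05] 
110,-120 F [-0.5 -0.1 -3.2] M [0.02 0.01 0.03] 
110,-130 F [ 0.1 -0.3 -1.8] M [ 0.03  0.   -0.06] 
True
 t21.5 pos [ 0.6104 -0.1104  0.1862] F [ 0.1 -0.3 -1.8] M [ 0.03  0.   -0.06] gap 0.110 q6 1.40
```

View pics/ar1side.png

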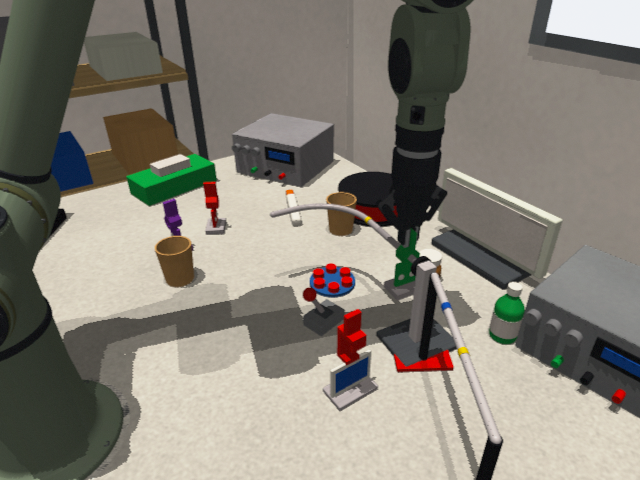

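Run:
```python
from h import *
p=rodpose(110,-130,.0212-.004)
move_l(p,.02,until_force=4); st("low")
let_go(); st("open")
p[2]=.33; move_l(p,.12); st("up")
# go to red view
move_l([.5,.1,.33],.2); 
movep([.40,.30,.36],rot(1.2)) if False else None
movep([.30,-.25,.36],rot(1.2)); st("clear")
f={n:grab_frame(n) for n in("side","top")}
for n in f: save(f[n],"c1"+n)
import pickle; pickle.dump(f,open("f2.pkl","wb"))
```

```text
low t21.9 pos [ 0.6107 -0.1099  0.182 ] F [-0.6  0.4  5. ] M [ 0.    0.06 -0.04] gap 0.104 q6 1.40
open t22.6 pos [ 0.6095 -0.1097  0.1806] F [0.1 0.2 0.4] M [-0.06 -0.02 -0.04] gap 1.004 q6 1.40
up t24.0 pos [ 0.6101 -0.1099  0.3291] F [-0.5  0.3 -0.6] M [-0.05  0.03  0.03] gap 1.001 q6 1.40
clear t27.3 pos [ 0.3002 -0.25    0.36  ] F [-1.   0.6 -0.1] M [-0.03 -0.    0.02] gap 1.003 q6 -0.51
```

View pics/c1side.png

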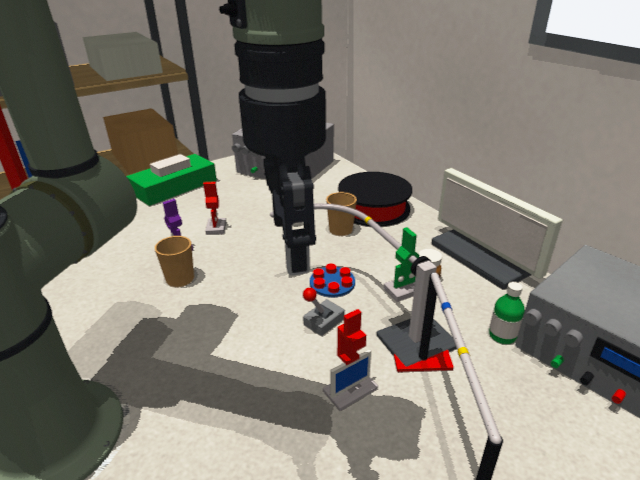

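View pics/c1top.png

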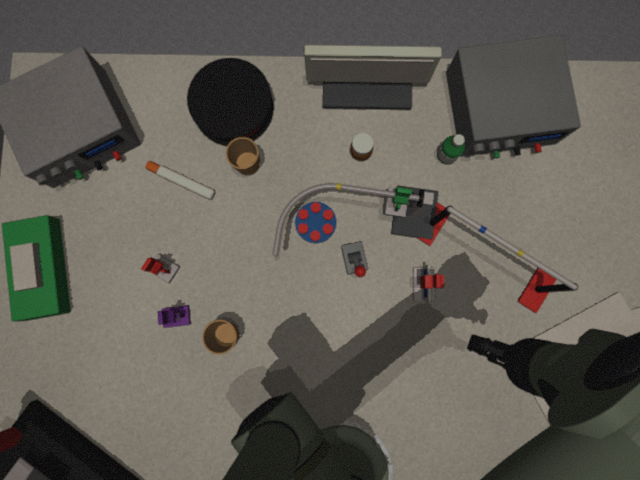

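Green hangs upright next to the stop, at top (402,195). Red has not moved, at (157,267), and there is no third carrier anywhere. Red is next.

Run:
```python
from fitc import *
import pickle; fs=pickle.load(open("f2.pkl","rb"))
ms={}
for c,uv in dict(side=(213,208),top=(160,266)).items():
    d=netmask(c,"carrier_red",np.array(uv)); 
    if d: ms[c]=d["mask"].astype(float)
r=fit(fs,ms,CAR,(.4555,.4275),[2.5,2.7,2.9]); print(r.x,r.fun,list(ms))
x,y,yaw=r.x
assert np.hypot(x-.4555,y-.4275)<.006 and abs(yaw-2.714)<.15
yaw-=np.pi; a=yaw+np.pi/2
movep([.35,.0,.36],rot(a)); movep([x,y,.21],rot(a)); st("above")
f=grab_frame("side"); save(f,"r0",(150,120,310,240),5)
move_l([x,y,.099],.1,until_force=8); st("down")
grab(60); st("grab")
move_l([x,y,.26],.12); st("lift")
p=rodpose(-100,110); move_l([p[0],p[1],.26],.2,rot=rot(ROD[2]+np.pi/2)); move_l(p,.12); sleep(.2); st("ap")
f=grab_frame("side"); save(f,"r1",(190,130,350,250),5)
```

```text
[0.45549339 0.42707794 2.62620965] 0.09062998966845115 ['top']
above t30.2 pos [0.4564 0.4261 0.2107] F [0.5 0.  0.3] M [-0.07 -0.01 -0.06] gap 0.999 q6 1.15
down t31.5 pos [0.456  0.4275 0.0998] F [-0.6 -0.3 -0.1] M [ 0.01 -0.01 -0.01] gap 1.005 q6 1.15
grab t32.2 pos [0.4553 0.427  0.0988] F [-0.1  0.7 -1.6] M [0.02 0.02 0.  ] gap 0.105 q6 1.15
lift t33.7 pos [0.4551 0.4268 0.259 ] F [ 0.4  1.3 -3.9] M [-0.01  0.03 -0.  ] gap 0.104 q6 1.15
ap t36.2 pos [0.4335 0.155  0.187 ] F [ 0.4  0.3 -2.6] M [-0.02  0.02  0.01] gap 0.105 q6 0.31
```

View pics/r1.png

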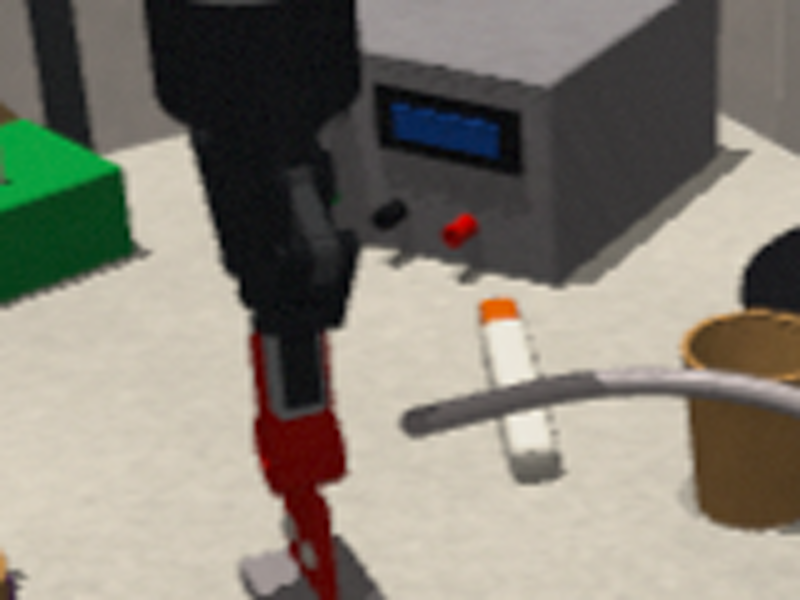

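Red is held in line with the rod, just as green was. Threading it now.

Run:
```python
from h import *
ok=True
for sx in (-75,-60,-45,-30,-15,0):
    r=move_l(rodpose(sx,110),.05,until_force=8); s=st(f"sx{sx} {r}")
    if r: ok=False;break
if ok: ok=around(-64)
if ok:
    p=rodpose(110,-64,.0212-.004)
    move_l(p,.02,until_force=4); st("low"); let_go(); st("open")
    p[2]=.33; move_l(p,.12); movep([.38,.25,.36],rot(1.2)); st("clear")
f={n:grab_frame(n) for n in("side","top")}
save(f["side"],"c2side",(240,160,500,340),3);save(f["top"],"c2top",(260,160,460,300),4)
import pickle; pickle.dump(f,open("f3.pkl","wb"))
```

```text
sx-75 False t36.9 pos [0.4575 0.1516 0.1859] F [ 0.2  0.3 -3.5] M [ 0.01 -0.01  0.05] gap 0.109 q6 0.30
sx-60 False t37.3 pos [0.4728 0.1497 0.1861] F [ 0.7  0.3 -3.3] M [-0.01 -0.01 -0.01] gap 0.106 q6 0.29
sx-45 False t37.8 pos [0.4876 0.1478 0.1861] F [-1.2 -0.5 -3.6] M [-0.07  0.06 -0.  ] gap 0.110 q6 0.28
sx-30 False t38.2 pos [0.5025 0.1459 0.1861] F [ 0.5 -0.  -3.5] M [-0.06  0.03 -0.02] gap 0.105 q6 0.27
sx-15 False t38.7 pos [0.5174 0.1439 0.1861] F [-0.4 -0.2 -3.1] M [ 0.02 -0.02 -0.02] gap 0.109 q6 0.26
sx0 False t39.1 pos [0.5323 0.142  0.1861] F [ 0.1 -0.1 -3.9] M [0.01 0.1  0.  ] gap 0.106 q6 0.26
14,109 F [ 0.5 -0.2 -3.6] M [-0.    0.08  0.01] 
28,106 F [-0.5  0.5 -3.2] M [0.02 0.03 0.  ] 
42,102 F [-0.9  1.3 -3.2] M [ 0.08 -0.    0.03] 
55,95 F [ 0.4  0.6 -2.9] M [ 0.01  0.05 -0.03] 
67,87 F [ 0.  -0.9 -3.1] M [0.01 0.11 0.02] 
78,78 F [-0.6  0.1 -2.3] M [ 0.02  0.01 -0.01] 
87,67 F [-0.4  0.5 -3.2] M [0.02 0.02 0.04] 
95,55 F [-0.4  0.  -2.8] M [-0.   -0.02 -0.03] 
102,42 F [-0.3  0.3 -4. ] M [ 0.02 -0.03 -0.01] 
106,28 F [ 0.3 -0.  -2.6] M [-0.04  0.02 -0.05] 
109,14 F [ 0.  -0.1 -2.7] M [-0.01 -0.    0.02] 
110,0 F [ 0.1  0.1 -3.9] M [ 0.    0.04 -0.05] 
110,-20 F [-0.5 -0.7 -3.3] M [-0.03  0.05 -0.01] 
110,-40 F [ 0.2  0.5 -3.9] M [-0.04  0.02  0.01] 
110,-60 F [ 0.2  0.1 -3.9] M [-0.03 -0.01 -0.  ] 
110,-64 F [ 1.   0.6 -3.7] M [ 0.02  0.02 -0.02] 
low t45.9 pos [ 0.6188 -0.0444  0.182 ] F [-0.3 -0.5 -2.6] M [-0.05 -0.04  0.02] gap 0.105 q6 1.51
open t46.6 pos [ 0.6189 -0.0446  0.1822] F [0.5 0.  1.4] M [0.01 0.01 0.07] gap 0.999 q6 1.51
clear t49.4 pos [0.3807 0.2497 0.3599] F [-0.   0.3 -0.4] M [ 0.04 -0.03 -0.02] gap 0.998 q6 0.79
```

View pics/c2side.png

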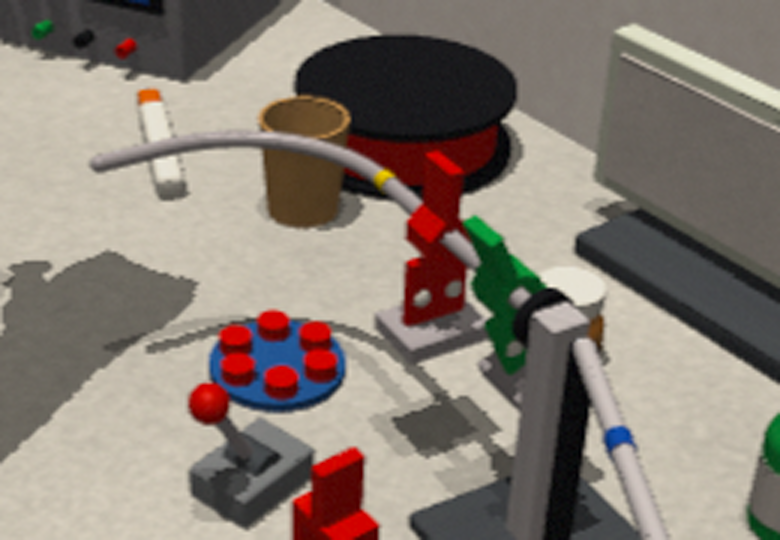

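View pics/c2top.png

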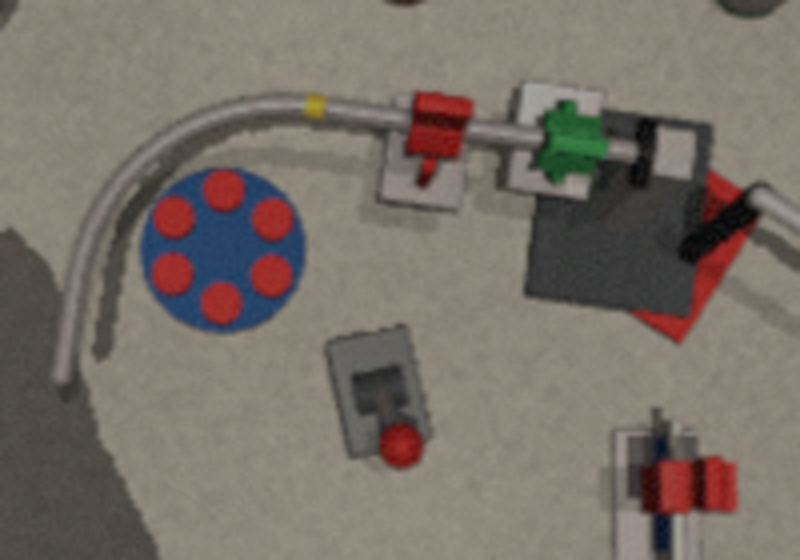

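Both carriers are on the home part. They look slightly rolled, which could just be swinging, so I'll check again after a pause and refit the hanger and rail from the same pictures.

Run:
```python
from h import *
sleep(2.0)
f={n:grab_frame(n) for n in("side","top")}; st()
a=cv2.resize(f["top"]["img"][170:230,340:440,::-1],None,fx=4,fy=4,interpolation=cv2.INTER_CUBIC)
sleep(.35); g=grab_frame("top"); b=cv2.resize(g["img"][170:230,340:440,::-1],None,fx=4,fy=4,interpolation=cv2.INTER_CUBIC)
c=cv2.resize(f["side"]["img"][190:300,340:440,::-1],None,fx=4,fy=4,interpolation=cv2.INTER_CUBIC)
im=np.zeros((480,800,3),np.uint8); im[:240,:400]=a; im[240:,:400]=b; im[:440,400:]=c
cv2.imwrite("pics/sw.png",im)
import pickle; pickle.dump(f,open("f4.pkl","wb"))
```

```text
t51.6 pos [0.38 0.25 0.36] F [-1.1 -0.3  0.3] M [-0.02 -0.04  0.01] gap 0.999 q6 0.79
```

View pics/sw.png

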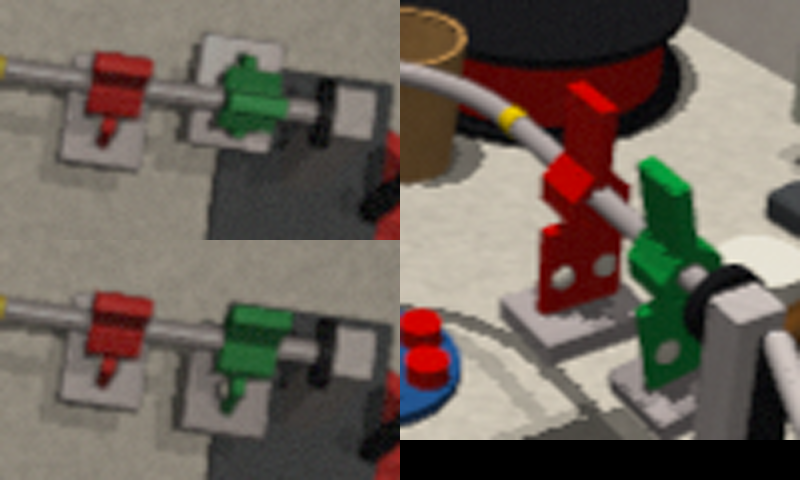

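Green was only swinging. Now I'll refine the rail line and the hanger pose.

Run:
```python
from fitc import *; from rodfit import centre
import pickle; fs=pickle.load(open("f4.pkl","rb")); np.set_printoptions(precision=4,suppress=True)
L=np.array([[x,0,.19] for x in np.arange(-.135,.136,.005)])
for use,bp in ((("side","top"),1e-3),(("side","top"),1.),(("side",),1e-3),(("top",),1e-3)):
    pose=np.array([.5014,-.3316,1.0102])
    for it in range(5):
        D=[]
        for c in use:
            q,n,out=centre(fs[c],W(L,pose),hw=9)
            D+=[(c,i,q[i]+o*n[i],n[i]) for i,o,d in out]
        kp=[("top",[-.02,0,.19],(520.4,252.8)),("side",[-.02,0,.19],(462.1,350.2))]
        def res(p):
            b=dict(side=p[3:5],top=p[5:7]);o=[]
            pr={c:proj(fs[c],W(L,p[:3]))+b[c] for c in use}
            for c,i,u,nn in D:o.append((pr[c][i]-u)@nn)
            for c,x,u in kp:
                if c in use:o+=list(proj(fs[c],W(x,p[:3]))[0]+b[c]-u)
            return np.r_[o,p[3:]/bp]
        r=least_squares(res,np.r_[pose,0,0,0,0],loss="soft_l1"); pose=r.x[:3]
    print(use,bp,pose,"bias",r.x[3:],"rms",np.sqrt(np.mean(res(r.x)[:len(D)]**2)),len(D))
# band centroids by colour
for c,roi in (("side",(425,285,485,370)),("top",(465,215,540,265))):
    im=fs[c]["img"][roi[1]:roi[3],roi[0]:roi[2]]; hsv=cv2.cvtColor(im,cv2.COLOR_RGB2HSV).astype(int)
    for nm,m in(("blue",(abs(hsv[...,0]-112)<12)&(hsv[...,1]>130)),("yel",(abs(hsv[...,0]-26)<7)&(hsv[...,1]>140))):
        y,x=np.nonzero(m); print(c,nm,x.mean()+roi[0],y.mean()+roi[1],len(x))
ms={}
for c,uv in dict(side=(350,360),top=(427,282)).items():
    d=netmask(c,"hanger",np.array(uv)); 
    if d: ms[c]=d["mask"].astype(float)
for sub in (ms,{"top":ms["top"]},{"side":ms["side"]}):
    r=fit(fs,sub,HAN,(.432,-.1895),[-.1,.0,.1]); print("hanger",r.x,r.fun,list(sub))
for c in fs:
    for k in("lamp_base","lamp_tip"): print(c,k,[(np.round(d["centre"],1),round(d["score"],2)) for d in tip_of(c,k)[:2]])
```

```text
Traceback (most recent call last):
  File "rodfit.py", line 16, in centre
    if best[0]>2: out.append((i,best[1],best[0]))
       ~~~~^^^
TypeError: 'NoneType' object is not subscriptable
```

```bash
sed -i 's/def centre(f,pts3,hw=9/def centre(f,pts3,hw=16/; ' rodfit.py
python3 - <<'E'
from fitc import *; from rodfit import centre
import pickle; fs=pickle.load(open("f4.pkl","rb")); np.set_printoptions(precision=4,suppress=True)
L=np.array([[x,0,.19] for x in np.arange(-.135,.136,.005)])
for use,bp in ((("side","top"),1e-3),(("side","top"),1.),(("side",),1e-3),(("top",),1e-3)):
    pose=np.array([.5014,-.3316,1.0102])
    for it in range(5):
        D=[]
        for c in use:
            q,n,out=centre(fs[c],W(L,pose),hw=16 if c=="side" else 10)
            D+=[(c,i,q[i]+o*n[i],n[i]) for i,o,d in out]
        kp=[("top",[-.02,0,.19],(520.4,252.8)),("side",[-.02,0,.19],(462.1,350.2))]
        def res(p):
            b=dict(side=p[3:5],top=p[5:7]);o=[]
            pr={c:proj(fs[c],W(L,p[:3]))+b[c] for c in use}
            for c,i,u,nn in D:o.append((pr[c][i]-u)@nn)
            for c,x,u in kp:
                if c in use:o+=list(proj(fs[c],W(x,p[:3]))[0]+b[c]-u)
            return np.r_[o,p[3:]/bp]
        r=least_squares(res,np.r_[pose,0,0,0,0],loss="soft_l1"); pose=r.x[:3]
    print(use,bp,pose,"bias",r.x[3:],"rms",np.sqrt(np.mean(res(r.x)[:len(D)]**2)),len(D))
for c,roi in (("side",(425,285,485,370)),("top",(465,215,540,265))):
    im=fs[c]["img"][roi[1]:roi[3],roi[0]:roi[2]]; hsv=cv2.cvtColor(im,cv2.COLOR_RGB2HSV).astype(int)
    for nm,m in(("blue",(abs(hsv[...,0]-112)<12)&(hsv[...,1]>130)),("yel",(abs(hsv[...,0]-26)<7)&(hsv[...,1]>140))):
        y,x=np.nonzero(m); print(c,nm,x.mean()+roi[0],y.mean()+roi[1],len(x))
grab_frame("side");grab_frame("top")
ms={}
for c,uv in dict(side=(350,360),top=(427,282)).items():
    d=netmask(c,"hanger",np.array(uv)); 
    if d: ms[c]=d["mask"].astype(float)
print(list(ms))
for sub in [ms]+[{k:ms[k]} for k in ms]:
    r=fit(fs,sub,HAN,(.432,-.1895),[-.1,.0,.1]); print("hanger",r.x,r.fun,list(sub))
for c in fs:
    for k in("lamp_base","lamp_tip"): print(c,k,[(np.round(d["centre"],1),round(d["score"],2)) for d in tip_of(c,k)[:2]])
E
```

```text
('side', 'top') 0.001 [ 0.5026 -0.3304  1.016 ] bias [ 0. -0. -0.  0.] rms 0.8525264522685301 80
('side', 'top') 1.0 [ 0.502  -0.3304  1.0135] bias [ 0.2099 -1.4258  0.7969  0.707 ] rms 0.6891950204799249 81
('side',) 0.001 [ 0.505  -0.3276  1.0119] bias [-0. -0.  0.  0.] rms 1.0730689326913667 40
('top',) 0.001 [ 0.4995 -0.3338  1.0148] bias [ 0. -0.  0.  0.] rms 0.1493067104825596 39
side blue 444.67391304347825 304.8695652173913 46
side yel 462.2 350.2833333333333 60
top blue 482.25 229.16666666666666 24
top yel 520.2608695652174 252.6086956521739 23
['side', 'top']
hanger [ 0.4317 -0.1896  0.0173] 0.18170938266027425 ['side', 'top']
hanger [ 0.4327 -0.1872  0.0444] 0.08667259689480689 ['side']
hanger [ 0.4317 -0.19    0.0239] 0.08319612383157526 ['top']
side lamp_base [(array([323.7, 320.5]), 0.91)]
side lamp_tip [(array([179.2, 279.5]), 0.73), (array([309.6, 294.4]), 0.54)]
top lamp_base [(array([352. , 255.2]), 0.79)]
top lamp_tip [(array([361.8, 272.6]), 0.62)]
```

```bash
cat >> h.py <<'E'
RAIL=np.array([.5015,-.331,1.014])
def railpose(x,yoff,zeye,dz):  # hanger at rail x, offset yoff along hanger +y, eye height zeye; dz = TCP above eye
    p=W([x,yoff,zeye],RAIL)[0]; p[2]+=dz; return p
E
python3 - <<'E'
from h import *
x,y,yaw=.4317,-.1896,.018; a=yaw+np.pi/2
b=RAIL[2]+np.pi/2
movep([x,y,.25],rot(a)); st("above")
move_l([x,y,.140],.1,until_force=8); st("down")
save(grab_frame("side"),"hg0",(270,230,430,350),5)
grab(60); s=st("grab")
move_l([x,y,.30],.12); st("lift")
p=railpose(-.082,.085,.19+.026,.019)
move_l([p[0],p[1],.30],.12,rot=rot(b)); st("over")
move_l(p,.1); sleep(.2); st("ap")
f={n:grab_frame(n) for n in("side","top")}
for n in f: save(f[n],"hg1"+n)
E
```

```text
above t54.0 pos [ 0.432  -0.189   0.2502] F [-0.4  0.8  0.5] M [-0.05  0.03  0.02] gap 0.998 q6 -0.59
down t55.3 pos [ 0.4321 -0.1898  0.1405] F [-0.1  0.3  0.1] M [ 0.03 -0.01  0.02] gap 0.999 q6 -0.59
grab t56.0 pos [ 0.4318 -0.1895  0.14  ] F [0.9 0.5 1.5] M [ 0.13 -0.04  0.03] gap 0.104 q6 -0.59
lift t57.5 pos [ 0.4313 -0.1893  0.2992] F [-0.1 -0.4 -3.3] M [-0.   -0.05 -0.03] gap 0.106 q6 -0.59
over t59.1 pos [ 0.386  -0.3553  0.2999] F [-0.2  0.2 -2.8] M [0.01 0.   0.01] gap 0.107 q6 -1.90
ap t60.1 pos [ 0.3863 -0.3561  0.2358] F [ 0.1  1.  -3.5] M [ 0.01 -0.02  0.02] gap 0.109 q6 -1.90
```

View pics/hg1side.png

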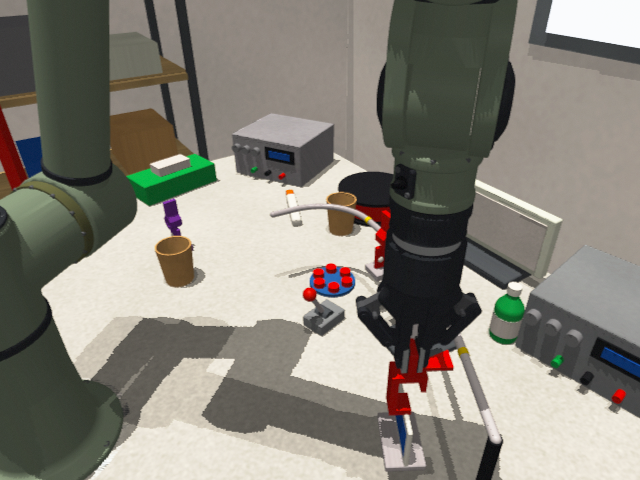

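View pics/hg1top.png

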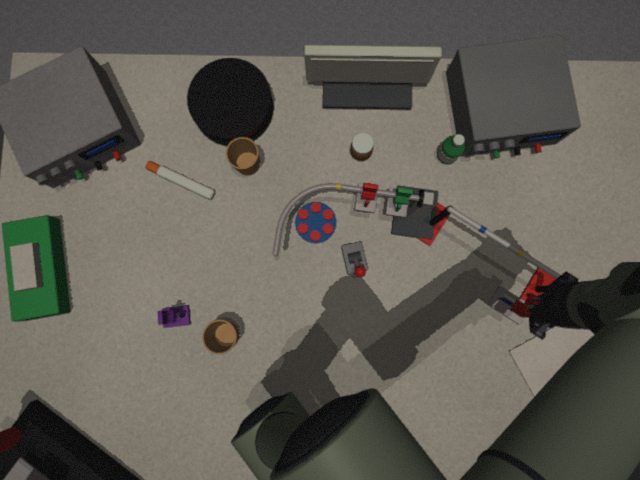

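View pics/hg0.png

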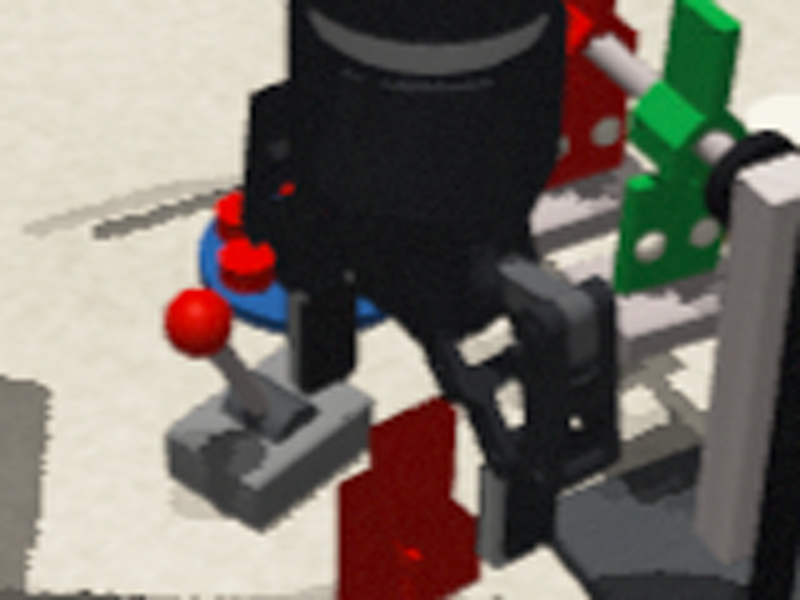

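The hanger is held upright with its hook opening facing the rail. Now I'll move it in sideways and lower it.

Run:
```python
from h import *
for yo in (.05,.03,.015,0):
    r=move_l(railpose(-.082,yo,.216,.019),.05,until_force=8); st(f"yo{yo} {r}")
    if r: break
else:
    r=move_l(railpose(-.082,0,.1925,.019),.04,until_force=6); st(f"low {r}")
f={n:grab_frame(n) for n in("side","top")}
save(f["side"],"hk",(360,270,520,430),4.5)
```

```text
yo0.05 False t61.0 pos [ 0.4155 -0.3739  0.2348] F [-1.   0.3 -4.7] M [-0.01  0.03  0.  ] gap 0.110 q6 -1.88
yo0.03 False t61.6 pos [ 0.4328 -0.3847  0.2348] F [-0.4  0.4 -4.1] M [-0.03  0.06 -0.02] gap 0.100 q6 -1.87
yo0.015 False t62.0 pos [ 0.4456 -0.3928  0.2348] F [ 0.1  0.9 -3.3] M [0.02 0.   0.05] gap 0.101 q6 -1.86
yo0 False t62.5 pos [ 0.4583 -0.4007  0.2348] F [-0.7  0.1 -3.1] M [ 0.02  0.02 -0.05] gap 0.105 q6 -1.85
low False t63.2 pos [ 0.4582 -0.4007  0.2116] F [-0.3  0.7 -3.2] M [-0.01 -0.02 -0.  ] gap 0.108 q6 -1.85
```

View pics/hk.png

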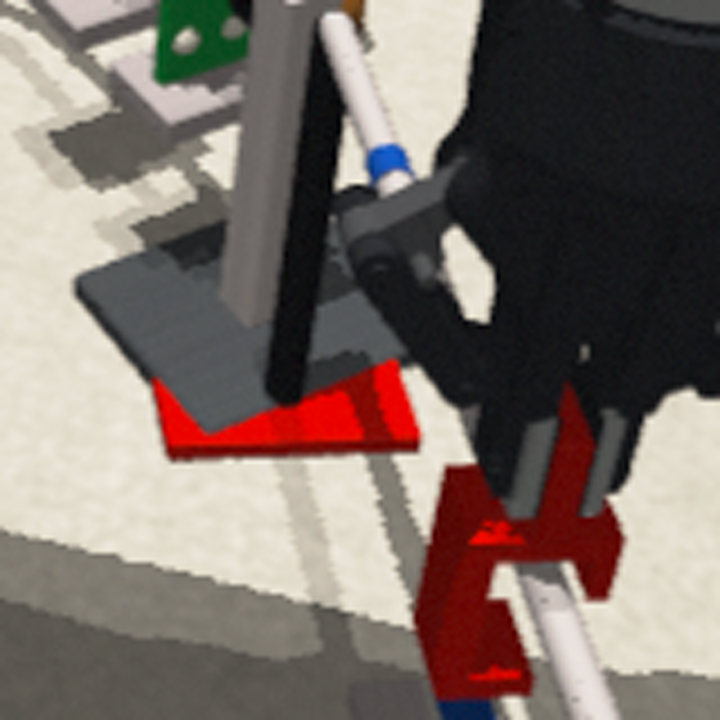

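The hook encloses the rail. Now I'll slide it along, lifted about 2 mm, to near the mark.

Run:
```python
from h import *
import pickle; fs=pickle.load(open("f4.pkl","rb"))
d=np.array([np.cos(RAIL[2]),np.sin(RAIL[2])])
for c,u,v in(("top",(482.25,229.17),(520.26,252.6)),("side",(444.7,304.9),(462.2,350.3))):
    # visible patch centre is on surface facing camera: use surface point offset 5 mm towards camera
    o=fs[c]["cam_to_world"][:3,3]; 
    def along(uv):
        w=atz(fs[c],uv,.19); n=o-w; n/=np.linalg.norm(n); ax=np.r_[d,0]; n-=ax*(n@ax); n/=np.linalg.norm(n)
        w=atz(fs[c],uv,.19+.005*n[2]); return (w[:2]-RAIL[:2])@d
    print(c,"blue",along(u),"yel",along(v),"diff",along(u)-along(v))
ok=True
for x in (-.05,-.02,.01,.04):
    r=move_l(railpose(x,0,.1925,.019),.06,until_force=8); st(f"x{x} {r}")
    if r: ok=False;break
f={n:grab_frame(n) for n in("side","top")}
save(f["side"],"sl",(360,230,520,390),4.5); save(f["top"],"slt",(420,180,600,310),4.4)
pickle.dump(f,open("f5.pkl","wb"))
```

```text
top blue 0.06661762013954788 yel -0.021748802377473748 diff 0.08836642251702162
side blue 0.06947016180781579 yel -0.01994876565181241 diff 0.0894189274596282
x-0.05 False t64.0 pos [ 0.4752 -0.3734  0.2116] F [ 0.4 -0.2 -3.7] M [-0.    0.   -0.02] gap 0.108 q6 -1.80
x-0.02 False t64.7 pos [ 0.4911 -0.3479  0.2115] F [-0.7 -0.2 -3.8] M [-0.01  0.06  0.  ] gap 0.106 q6 -1.75
x0.01 False t65.3 pos [ 0.5069 -0.3223  0.2115] F [-0.6  0.6 -3.6] M [-0.02  0.05  0.04] gap 0.103 q6 -1.70
x0.04 False t66.0 pos [ 0.5227 -0.2969  0.2115] F [ 0.1 -1.  -3.1] M [-0.02  0.05  0.02] gap 0.106 q6 -1.65
```

View pics/sl.png

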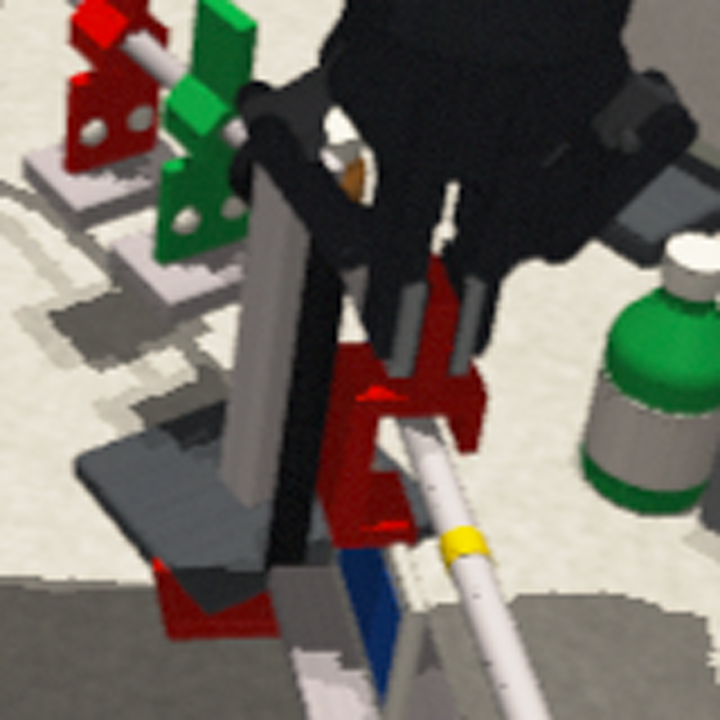

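View pics/slt.png

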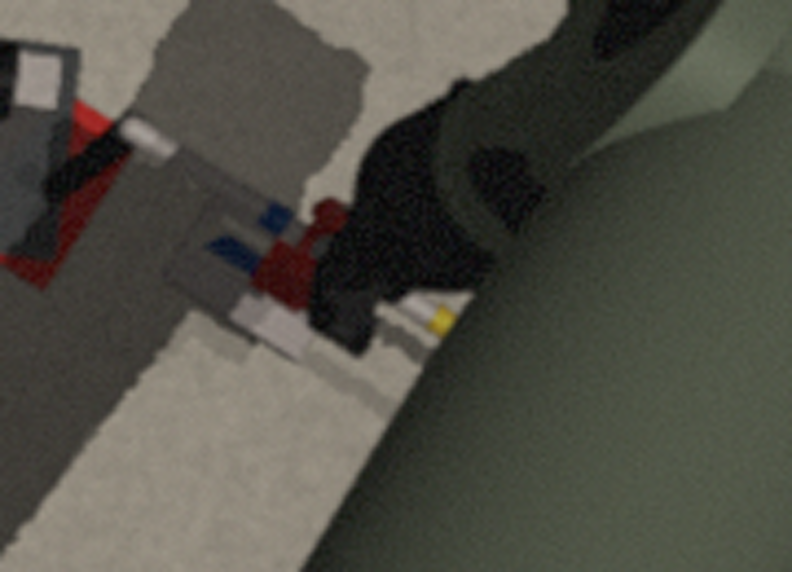

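Run:
```python
from h import *
r=move_l(railpose(.0675,0,.1925,.019),.06,until_force=8); st(f"{r}")
r=move_l(railpose(.0675,0,.1885,.019),.02,until_force=3); st(f"low {r}")
let_go(); st("open")
p=railpose(.0675,0,.19,.019); p[2]=.33; move_l(p,.12); movep([.36,.05,.36],rot(1.2)); st()
sleep(.5)
f={n:grab_frame(n) for n in("side","top")}
save(f["side"],"h3",(360,230,520,390),4.5); save(f["top"],"h3t",(420,160,600,310),4.4)
import pickle; pickle.dump(f,open("f6.pkl","wb"))
```

```text
False t66.7 pos [ 0.5373 -0.2734  0.2115] F [ 0.5  0.9 -3.6] M [0.01 0.01 0.04] gap 0.111 q6 -1.61
low True t66.9 pos [ 0.5374 -0.2741  0.2089] F [-0.1  0.2  4.2] M [0.02 0.02 0.04] gap 0.106 q6 -1.61
open t67.6 pos [ 0.5366 -0.273   0.2072] F [-0.4  0.2  1.1] M [ 0.01 -0.01  0.02] gap 1.000 q6 -1.61
 t70.5 pos [0.3603 0.0498 0.3599] F [-1.3 -0.8  0.2] M [-0.01 -0.01 -0.03] gap 0.999 q6 0.30
```

View pics/h3.png

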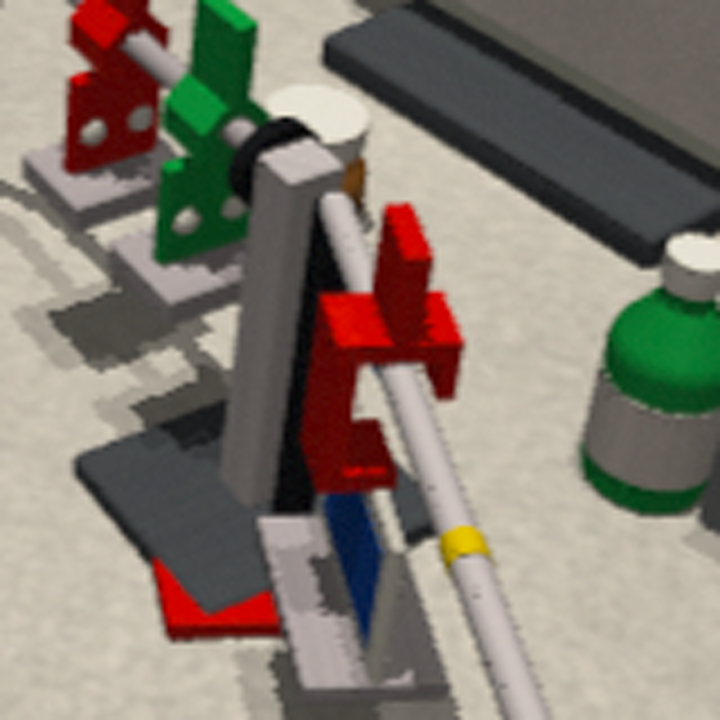

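View pics/h3t.png

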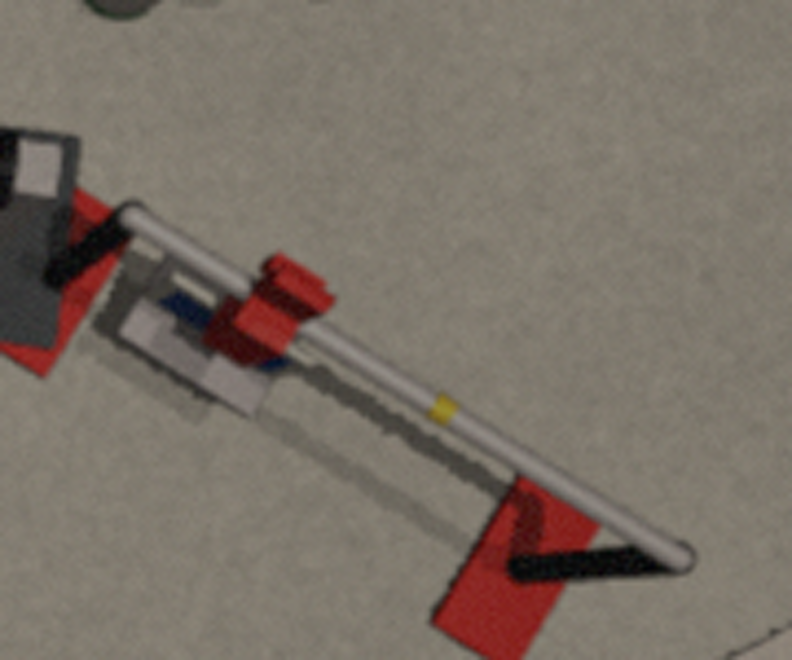

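The hanger hangs on the rail with the blue mark hidden under the hook. I'll measure the hook centre against the mark in each camera by fitting the red hook model at its hung height.

Run:
```python
from fitc import *
from scipy.optimize import minimize
import pickle; fs=pickle.load(open("f6.pkl","rb")); np.set_printoptions(precision=4,suppress=True)
RED=[b+[0,0,.069] for b in HAN[1:5]]+[b+[0,0,.069] for b in [box(-13,13,-19,21,73,80)]]
RED=[b+[0,0,.069] for b in HAN[1:5]]
roi=dict(side=(425,270,470,352),top=(462,212,500,246))
d=np.array([np.cos(RAIL[2]),np.sin(RAIL[2])])
for c in fs:
    f=fs[c]; hsv=cv2.cvtColor(f["img"],cv2.COLOR_RGB2HSV).astype(int)
    m=((hsv[...,0]<8)|(hsv[...,0]>172))&(hsv[...,1]>140)&(hsv[...,2]>40)
    M=np.zeros((480,640)); r=roi[c]; M[r[1]:r[3],r[0]:r[2]]=m[r[1]:r[3],r[0]:r[2]]
    if c=="side": M[338:]=0  # lower arm region excluded
    for lower in ((0,) if c=="top" else (0,1)):
        bx=RED+([box(-13,13,-6,21,73,80)+[0,0,.069]] if lower else [])
        if lower: M[:]=0; M[r[1]:r[3],r[0]:r[2]]=m[r[1]:r[3],r[0]:r[2]]
        def cost(p):
            q=render(f,bx,p); q2=q.copy()
            if c=="side" and not lower: q2[338:]=0
            return 1-np.minimum(q2,M).sum()/np.maximum(q2,M).sum()
        p0=W([.067,0,0],RAIL)[0][:2]; best=None
        for y0 in(-.05,0,.05):
            o=minimize(cost,[*p0,RAIL[2]+y0],method="Nelder-Mead",options=dict(initial_simplex=[[*p0,RAIL[2]+y0],[p0[0]+.006,p0[1],RAIL[2]+y0],[p0[0],p0[1]+.006,RAIL[2]+y0],[*p0,RAIL[2]+y0+.08]],xatol=1e-4,fatol=1e-4))
            if best is None or o.fun<best.fun: best=o
        w=best.x[:2]-RAIL[:2]; print(c,lower,best.x,"cost",best.fun,"along",w@d,"perp",w@[-d[1],d[0]])
        i=im=cv2.resize(f["img"][r[1]-10:r[3]+10,r[0]-10:r[2]+10,::-1],None,fx=6,fy=6,interpolation=cv2.INTER_CUBIC)
        for b in bx:
            q=(proj(f,W(b,best.x))+.5-[r[0]-10,r[1]-10])*6; cv2.polylines(im,[cv2.convexHull(q.astype(np.int32))],True,(255,255,0),1)
        cv2.imwrite(f"pics/hf_{c}{lower}.png",im)
a=cv2.imread("pics/hf_side1.png"); b=cv2.imread("pics/hf_top0.png"); im=np.zeros((max(a.shape[0],b.shape[0]),a.shape[1]+b.shape[1],3),np.uint8); im[:a.shape[0],:a.shape[1]]=a; im[:b.shape[0],a.shape[1]:]=b; cv2.imwrite("pics/hf.png",im)
```

```text
side 0 [ 0.5372 -0.2734  0.9705] cost 0.2108356751395547 along 0.06774477628163549 perp 0.00017068450295868882
side 1 [ 0.5382 -0.2728  0.943 ] cost 0.0948151726572588 along 0.068810935860098 perp -0.0003948314474627734
top 0 [ 0.5363 -0.2723  0.9667] cost 0.1442368330960918 along 0.06826975316336917 perp 0.0014826049632461708
```

View pics/hf.png

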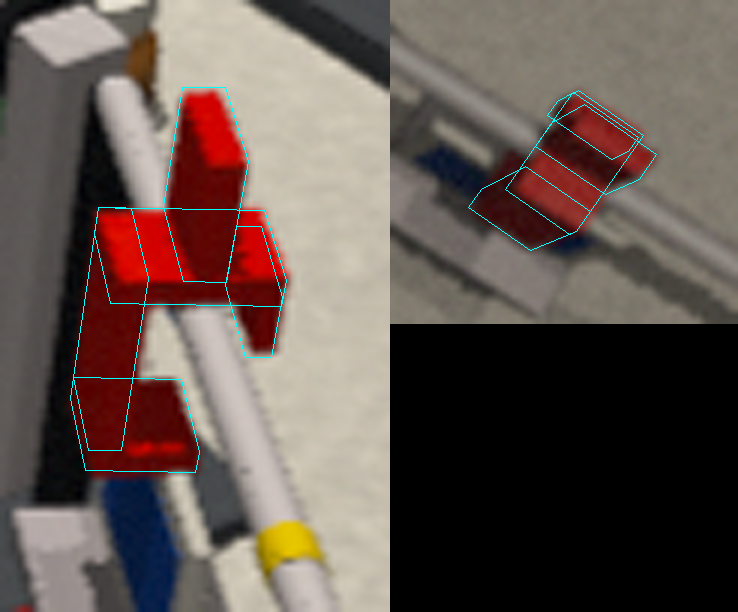

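Hook centre against the mark along the rail: side 68–69 vs 69.5 mm, top 68 vs 66.6 mm. It is centred within about 1–2 mm. Now the lamp lever.

Run:
```python
from h import *
LB=np.array([.4915,-.0278,.23]); a=LB[2]+np.pi/2
P=lambda x,z: W([x,0,z],LB)[0]
grab(20)
movep(P(-.085,.20),rot(a)); move_l(P(-.085,.078),.1,until_force=8); sleep(.2); st("start")
f=grab_frame("side"); save(f,"lp0",(270,240,390,340),6)
r=move_l(P(-.02,.078),.06,until_force=12); st(f"mid {r}")
r=move_l(P(.03,.078),.03,until_force=7); st(f"end {r}")
s=get_state(); print("rel x",(s["position"][:2]-LB[:2])@[np.cos(LB[2]),np.sin(LB[2])])
f=grab_frame("side"); save(f,"lp1",(270,240,390,340),6)
```

```text
start t74.2 pos [ 0.4091 -0.0473  0.0784] F [-0.  -0.4 -0.1] M [0.06 0.02 0.02] gap -0.000 q6 -0.52
mid False t75.5 pos [ 0.4719 -0.0323  0.078 ] F [-1.2  0.4  1.1] M [ 0.01 -0.03  0.03] gap 0.000 q6 -0.45
end True t76.6 pos [ 0.5053 -0.0242  0.0772] F [-0.1  0.4 -1.1] M [ 0.   -0.01 -0.02] gap 0.001 q6 -0.42
rel x 0.01422845259969061
```

View pics/lp1.png

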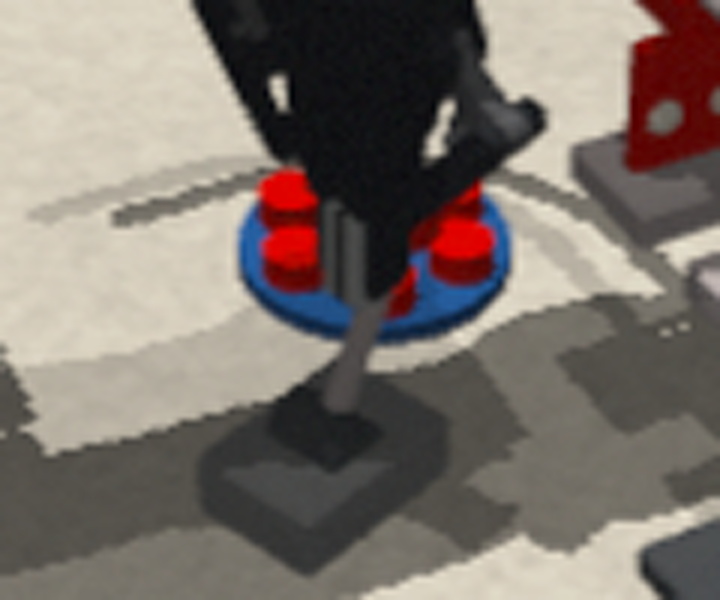

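It stopped at the predicted end (+14 mm). I'll press once more to confirm the end stop, then retreat and look.

Run:
```python
from h import *
LB=np.array([.4915,-.0278,.23]); a=LB[2]+np.pi/2
P=lambda x,z: W([x,0,z],LB)[0]
r=move_l(P(.026,.078),.02,until_force=10); st(f"press {r}")
s=get_state(); print("rel x",(s["position"][:2]-LB[:2])@[np.cos(LB[2]),np.sin(LB[2])])
move_l(P(-.06,.078),.1); move_l(P(-.06,.25),.15); movep([.30,.30,.36],rot(1.2)); sleep(1.0); st()
f={n:grab_frame(n) for n in("side","top")}
for n in f: save(f[n],"fin"+n)
save(f["side"],"finz",(270,170,470,340),4)
save(f["top"],"finzt",(330,170,530,300),4)
import pickle; pickle.dump(f,open("f7.pkl","wb"))
for c in f: print(c,[(np.round(d["centre"],1),round(d["score"],2),atz(f[c],d["centre"],.092)[:2]) for d in tip_of(c,"lamp_tip")[:2]])
```

```text
press True t77.0 pos [ 0.5051 -0.0239  0.0763] F [ 0.  -0.1 -0.2] M [-0.01 -0.04  0.07] gap -0.002 q6 -0.42
rel x 0.014097476551854832
 t81.6 pos [0.3  0.3  0.36] F [ 1.  -0.1 -0. ] M [ 0.05 -0.   -0.05] gap -0.002 q6 0.98
side [(array([337.5, 274.9]), 0.53, array([ 0.53051098, -0.0138918 ]))]
top [(array([353.5, 236.2]), 0.63, array([ 0.5289732 , -0.01822176])), (array([246.4, 162.8]), 0.35, array([0.69217393, 0.2267861 ]))]
```

View pics/finz.png

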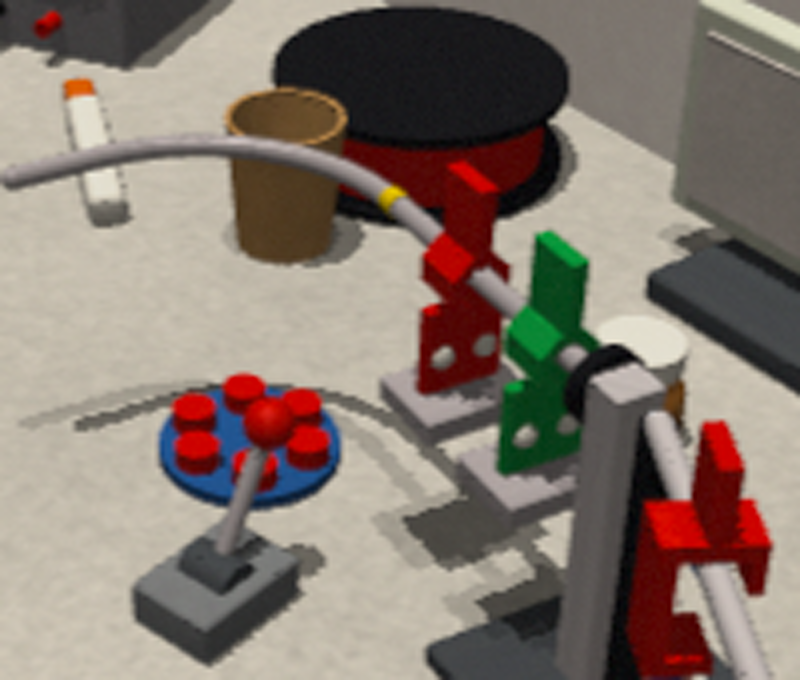

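View pics/fintop.png

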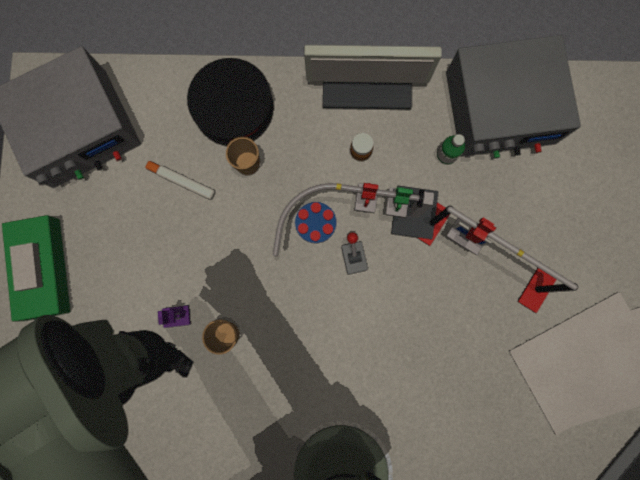

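View pics/finzt.png

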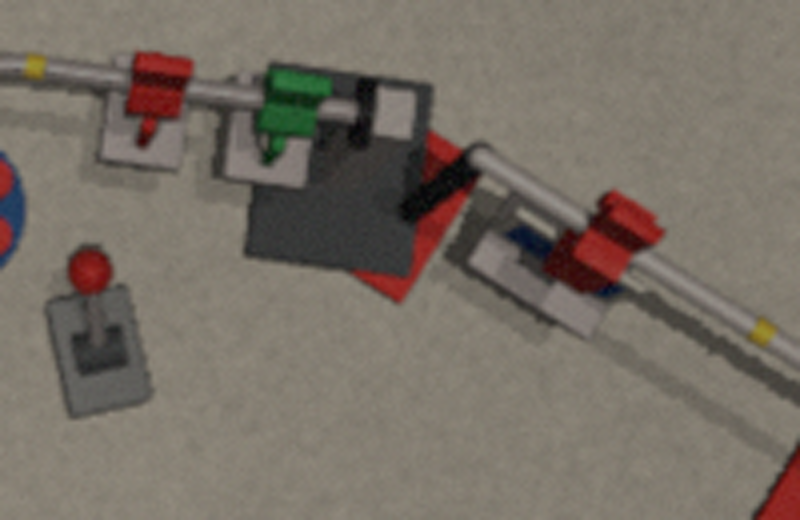

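The final pictures show the lever over to +x: the ball is at top (353,236) and its tip moved about 80 mm, against 77 mm expected. Both carriers hang upright between the yellow band and the stop, the hanger is on the mark, and the cups, jar and bottle are in place. Handing in.

```bash
python3 -c "
from h import *
st(); print(sign_off())"
```

```text
t81.8 pos [0.3  0.3  0.36] F [-0.1  0.9 -0.7] M [-0.08 -0.03  0.04] gap -0.003 q6 0.98
the job is handed in; nothing more can be done
None
```

The light test is set up and handed in at about 82 s of the 210 s allowed; the hand-in reported no verdict. I did it in the order asked:

- **Carriers:** Only green and red were there, and I left the purple look-alike alone. Both are threaded over the free tip and round the bend, with contact forces near zero. They hang upright with tabs up, between the yellow band and the stop. Green swung for a few seconds after release but was still at the last look.
- **Hanger:** It is hooked over the loading end and slid along to the blue mark. The two cameras disagree slightly on the hook's position: about 1 mm short of the mark in the side view, and about 1.5 mm past it in the top view. I took that as centred.
- **Lamp:** I pushed the lever to its end stop and pressed it a second time. It stopped at the same place, and the tip had moved about 80 mm, against 77 mm expected.

In the last pictures the cups, jar and bottle stand where they were, and the arm is clear of everything.

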